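# Demagnetise the bearings and nuts in the bench pulse demagnetiser

## Task

Demagnetise the parts that lie in front of the bench demagnetiser: lift its chamber lid right open until it rests on its stop, lay every bearing and large hex nut flat on the chamber floor side by side (not on top of one another), and shut the lid. Then lift the safety cover on the console, throw the guarded arming toggle to the rear, close the cover over it and press the pulse button fully down and let it go. Afterwards make the machine safe: lift the cover, throw the toggle back to the front and close the cover; never have the toggle thrown to the rear while the lid is open.

Things in the scene. Friction and masses are not known exactly. Their poses are not given: they have to be found in the camera images.
- demagnetiser: grey bench demagnetiser, 167 (x) x 288 (y) mm, fixed; origin at the centre of its underside; its front looks along its own -x toward the robot, +y is its left. Chamber with aluminium lid (127 x 196 mm, centred 46 mm toward +y, flush with the rear edge); console at its right, 92 mm wide, centred 98 mm toward -y, top 60 mm above the bench; flat apron in front of the chamber, 53 mm above the bench
- chamber_floor (a point): centre of the chamber's flat floor, 46 mm above the bench; axes as the demagnetiser's. The clear floor measures 113 (x) x 182 (y) mm; its walls, 7 mm thick, rise 16 mm above the floor
- cooler_core: finned metal cooler lying on the bench at the robot's right, a fixed bystander 100 mm high with a wooden lath on it: its long left side runs along world x, 70 mm toward world +y from this origin; keep the gripper's body clear of it
- lid (a joint): chamber lid, hinged along its rear edge: 0 shut, 1.72 rad wide open, where it rests on its stop and stays (it falls open beyond about 1.2 rad and falls shut below that; 0.45 kg, hinge almost free)
- lid_hinge (a point): middle of the lid's hinge line, which runs along the demagnetiser's y axis, 63.5 mm above the bench
- lid_bar (a point): middle of the lid's handle: a round bar 12 mm thick, 100 mm long, parallel to the hinge, its centre line 38 mm in front of the lid's front face (room for a finger 30 mm thick between); when shut, 165 mm in front of the hinge line, 10 mm above it and 20 mm above the apron. The shut lid's top is 104 mm above the bench
- cover (a joint): grey safety cover over the toggle, hinged at its rear end: 0 closed, 1.75 rad fully open, where it rests and stays (it falls open beyond about 0.9 rad and falls closed below that; 60 g, hinge almost free)
- cover_hinge (a point): middle of the cover's hinge line, which runs along the demagnetiser's y axis, 67 mm above the bench. The cover is a box open underneath, 60 long (x), 40 wide (y), 46 high
- cover_knob (a point): centre of the pull knob on the front of the cover: a short cylinder, axis along the demagnetiser's y, 14 mm thick and 16 mm wide between its flat ends, its centre 18 mm in front of the cover's front face; when closed 76 mm in front of the hinge line and 20 mm above it
- toggle (a joint): bat toggle switch under the cover: 0 off (leaning 0.4 rad to the demagnetiser's front), 0.80 rad on (leaning 0.4 rad to its rear); it snaps over past the middle and stays; under 1 N at the tip throws it; turns about an axis along the demagnetiser's y
- toggle_tip (a point): point on the toggle's axis 34 mm from its pivot, 2 mm short of its end; the bat is about 10 mm thick there. The pivot lies 69 mm above the bench and 28 mm in front of the cover's hinge line. Thrown on, this point is 15 mm in front of the cover's hinge line. With the cover fully open the space round the toggle is clear: it can be pushed, or pinched from above along y
- button (a joint): spring push button in front of the cover: 0 released, 0.006 m fully down; about 5 N presses it fully down; it springs back
- button_top (a point): centre of the button's top face, 26 mm across, facing up
- bearing_a_c (a point): centre (half-way up) of a steel ball bearing lying flat on the bench: ring 52 mm across, 15 mm high, 0.10 to 0.17 kg; z up; grasp it across the outer ring. May be absent
- bearing_b_c (a point): centre (half-way up) of a steel ball bearing lying flat on the bench: ring 52 mm across, 15 mm high, 0.10 to 0.17 kg; z up; grasp it across the outer ring. May be absent
- nut_a_c (a point): centre (half-way up) of a large steel hex nut lying flat on the bench: 30 mm across flats, 34 mm across corners, 16 mm high; z up, one pair of flats faces along its own x axis, the others at 60 and 120 degrees to it. May be absent
- nut_b_c (a point): centre (half-way up) of a large steel hex nut lying flat on the bench: 30 mm across flats, 34 mm across corners, 16 mm high; z up, one pair of flats faces along its own x axis, the others at 60 and 120 degrees to it. May be absent
Mind the look-alikes: they are no part of the job. Leave any blue or red look-alike of the part that bears bearing_b_c alone.

How it is judged:
On the way, in this order (a step that is already met when the one before it is completed fails the run):
1. the chamber lid is lifted open onto its stop (value of joint lid above 1.64 rad), for 0.3 s.
2. every bearing and nut that is there lies flat on the chamber floor and the lid is shut over them (x of bearing_a_c in the frame of chamber_floor between -0.056 and 0.056 m and y of bearing_a_c in the frame of chamber_floor between -0.091 and 0.091 m and z of bearing_a_c in the frame of chamber_floor between 0.004 and 0.0125 m and x of bearing_b_c in the frame of chamber_floor between -0.056 and 0.056 m and y of bearing_b_c in the frame of chamber_floor between -0.091 and 0.091 m and z of bearing_b_c in the frame of chamber_floor between 0.004 and 0.0125 m and x of nut_a_c in the frame of chamber_floor between -0.056 and 0.056 m and y of nut_a_c in the frame of chamber_floor between -0.091 and 0.091 m and z of nut_a_c in the frame of chamber_floor between 0.004 and 0.0125 m and x of nut_b_c in the frame of chamber_floor between -0.056 and 0.056 m and y of nut_b_c in the frame of chamber_floor between -0.091 and 0.091 m and z of nut_b_c in the frame of chamber_floor between 0.004 and 0.0125 m and value of joint lid below 0.04 rad), for 0.3 s.
3. the safety cover is lifted clear of the toggle, lid still shut (value of joint cover above 1 rad and value of joint lid below 0.04 rad), for 0.1 s.
4. the toggle is thrown to the rear and the cover is closed over it (value of joint toggle above 0.7 rad and value of joint cover below 0.06 rad and value of joint lid below 0.04 rad), for 0.3 s.
5. the pulse button is pressed fully down while armed (all of step 4 and value of joint button above 0.0052 m), for 0.05 s.
At the end, for the whole second after the job is handed in: every bearing and nut that is there lies flat on the chamber floor (its centre within the clear floor, 4 to 12.5 mm above it), the lid is shut (under 0.04 rad), the toggle is back off (under 0.10 rad), the cover is closed over it (under 0.06 rad) and the button is up (under 1 mm) (all of step 2 and value of joint cover below 0.06 rad and value of joint toggle below 0.1 rad and value of joint button below 0.001 m); the robot touches nothing.
It fails at once if the toggle is thrown on while the lid is open (value of joint toggle above 0.5 rad and value of joint lid above 0.15 rad).
Of bearing_a, bearing_b, nut_a, nut_b only 2 to 3 are there at a start; the rules pass over those that are not, and their reading is None.
At some moment in a run one of bearing_a, bearing_b, nut_a, nut_b may be knocked a few centimetres aside while the robot is not near it.
Once in a run the grip may slacken for a moment while it holds something.
It also fails if it takes over 210 s, if anything falls off the work surface, if the arm or the gripper's body presses on something with over 40 N, if the wrist force passes 120 N, or if a joint passes its speed limit or range.

## Robot

A 7-joint arm with a two-finger parallel gripper is mounted at the origin on a cart in front of the work surface, level with it; the furniture and walls round the work are solid. World frame = base frame: x ahead of the robot, y to its left, z up, the work surface at z = 0. Lengths are in m, angles in rad, forces in N, time in s.
With the tool pointing down it reaches from about 0.425 to 0.95 m from the base axis. Payload 16.7 kg.
Tool frame: the origin (TCP) lies at the very end of the fingers, on their centre line; the grasp point (between the pads) lies 19 mm behind it (bot.grip_depth is the distance from the TCP to the grasp point, in m); z points along the fingers, x is the direction in which the jaws open and shut, and the axes are right-handed (so a half turn about z gives the same grasp; the last joint's range is limited). The gripper opens to 94 mm and grips with 3 to 60 N. Pads are 16 mm wide; open, the fingers measure 119 mm over their backs; the gripper's body (75 mm by 177 mm) begins 78 mm behind the grasp point.
Start: joints at [-1.365, 0.426, 0.074, 1.606, -0.034, 1.111, -0.067], TCP at [0.235, 0.633, 0.205] pointing down, gripper open.
Joint ranges: [-2.85, 2.85], [-0.5, 2.14], [-1.23, 1.37], [0.21, 2.46], [-1.02, 4.16], [0.16, 2.05], [-2.73, 2.73]. Speed limits (rad/s): [1.89, 1.89, 2.39, 2.39, 3.01, 3.01, 3.01].

## Interface

Orientations are given as a 3x3 rotation matrix whose columns are the frame's x, y, z axes.
In Python, from station import bot gives the robot as it stands.
- The arm moves only by the tool send_rows, never from a script. Its argument "series" is a list of rows, each an object of numbers: "x", "y", "z": the shift along the tool's x, y, z in cm; "roll": the turn about the tool's z in rad. In form: [{"x": .., "y": .., "z": .., "roll": ..}, ...]. A call has 1 to 12 rows; each row shifts and turns the commanded pose from where the row before left it, along the tool's axes as they then stand; what a row does not reach is not made up. A row lasts 1/12 s, in which the tool goes at most 41.7 mm and 7.16 degrees, less where a joint would pass 70% of its speed; a pose out of reach is approached as far as the arm can. A call is refused whole if a number of a shift passes 4.17 or a number of a turn 0.125, either way. A call with a gripper value outside its range is refused whole. "hand" is the opening, from 0 (shut) to 1 (fully open), set as the call begins (left out, the last holds). The fingers move at their own pace and stop on an object; "squeeze" is the grip in N (left out, the last holds). Time passes only in rows, so rows that do not move let the fingers close. It gives the time, the measured TCP pose, the force and the opening at its end, in the units of the state.
- bot.get_state(): the state, without advancing time (a new reading comes with each control period).
- bot.get_image(name): name is "scene" or "top" or "wrist"; returns a dict with "image" (480x640x3 uint8, blue, green, red), "intrinsics" (3x3 intrinsics, pixels), "k1" (the pictures are not rectified: a ray, as slopes to the right and down, at radius r is drawn at 1 + k1 r^2 times it, then the intrinsics apply), "cam_to_world" (4x4, takes a point from camera to world coordinates); the wrist camera has in their place "tool_from_camera" (4x4, takes a point from camera to tool coordinates, whose origin is the TCP and whose axes are the tool frame's). Camera axes: x right, y up, looking along -z (the intrinsics and any distortion apply to the point x, -y, -z); pixel columns grow to the right and rows downward; lengths in m; the calibration is good to about 2 mm. A picture is of the moment at which its call begins: read the wrist's pose just before it. There is no depth.
- bot.job_done(): hands the job in, once; it reports no verdict.
Trained networks look in a picture, given as the dict that the camera call returned (one of the last four; its "shot" number tells which), for a name from the list of things; names that differ only in an ending like _2 or _b are one class to them, and where a whole thing is asked for, a point or a joint stands for the part that bears it (a point fixed in the world has none). Each returns a list of dicts, best first, with "score" (0 to 1); they miss things now and then, are a little off and sometimes report something else, mostly with a low value. They report only what shows in the picture. A call takes as long as a camera call. They do not tell look-alikes from the thing itself.
- bot.cut_out(thing, picture): "mask" (480x640 bool, what is visible of it) and "uv" ([column, row] in pixels, amid what is visible of it).
The state is a dict: "t": time; "q": joint angles; "joint_vel": joint speeds; "joint_efforts": joint torques, N m; "position": TCP position; "tool_rot": TCP orientation; "ft_force": force on the tool from outside, world axes, zero at the start; "ft_torque": the same for the moment, N m; "grip_width": opening from 0.0 (shut) to 1.0 (fully open).
Only numpy, scipy, OpenCV 4.12 (cv2) and the standard library are available. Lean on these libraries where they do the work, as an engineer would, in place of code of your own. Each camera call takes 0.05 s, during which the arm holds its last target.

## Working session

There is one attempt and no reset: what is moved stays moved. The work goes in short steps, Python scripts to look and compute and a tool call to move; the robot and the scene stay as the last step left them, time stands still between calls to the robot, and variables do not carry over. Pictures are saved under pics/ and viewed, and the job is handed in when it is done.

Besides the shell and the picture viewer there is one more tool, called after "Emit:" by a JSON object that holds its "method" and its "body", one argument or row to a line. send_rows: Moves the arm, as the interface text tells. Its arguments: {"type":"object","properties":{"series":{"type":"array","items":{"type":"object","properties":{"x":{"type":"number"},"y":{"type":"number"},"z":{"type":"number"},"roll":{"type":"number"}}}},"hand":{"type":"number"},"squeeze":{"type":"number"}},"required":["series"]}

```bash
ls; mkdir -p pics
python3 - <<'E'
from station import bot
import cv2
s=bot.get_state();print(s)
for n in ["scene","top","wrist"]:
    p=bot.get_image(n);cv2.imwrite(f"pics/{n}0.png",p["image"]);print(n,p["intrinsics"],p["k1"],p.get("cam_to_world"),p.get("tool_from_camera"))
E
```

```text
pics
{'t': 0.0, 'q': array([-1.36450478,  0.42671511,  0.07383989,  1.60660175, -0.03412175,
        1.1107702 , -0.06707418]), 'joint_vel': array([-0.00022721,  0.00157131, -0.0002117 ,  0.00039399,  0.00176926,
       -0.0019511 ,  0.00132545]), 'joint_efforts': array([ 3.07533173e-04, -9.35804844e+01,  3.66720401e+00, -4.54199731e+01,
       -4.87691117e-02,  1.99243741e-02,  8.93709171e-05]), 'position': array([0.2349909 , 0.63231994, 0.20478885]), 'tool_rot': array([[ 3.48337213e-01,  9.37369218e-01, -3.67603315e-04],
       [ 9.37368478e-01, -3.48337401e-01, -1.17955815e-03],
       [-1.23373148e-03,  6.63042379e-05, -9.99999237e-01]]), 'ft_force': array([-0.1166508 , -0.38067257,  0.69771383]), 'ft_torque': array([-0.01891732, -0.01517058, -0.00836501]), 'grip_width': 1.0011000269125492}
scene [[563.74766435   0.         319.1691348 ]
 [  0.         563.74766435 244.59120599]
 [  0.           0.           1.        ]] -0.09667428775506978 [[ 0.8370072   0.41303619 -0.35891511  0.00820063]
 [-0.54718702  0.63455439 -0.54582697 -0.40633403]
 [ 0.00230487  0.6532548   0.75713464 
[... 158 characters left out ...]
 [  0.           0.           1.        ]] 0.04922975562040441 [[ 0.00615088  0.98858726 -0.15052374  0.27328547]
 [-0.99995412  0.00718596  0.00633355  0.27052544]
 [ 0.00734293  0.15047788  0.98858611  1.28976633]
 [ 0.          0.          0.          1.        ]] None
wrist [[400.65925609   0.         323.12585366]
 [  0.         400.65925609 242.55435241]
 [  0.           0.           1.        ]] -0.06635362821469362 None [[ 9.99999680e-01  7.04304068e-04 -3.78726174e-04 -1.64606374e-04]
 [ 5.97163032e-04 -9.72689317e-01 -2.32110182e-01 -6.67506079e-02]
 [-5.31859049e-04  2.32109882e-01 -9.72689426e-01 -1.78875547e-01]
 [ 0.00000000e+00  0.00000000e+00  0.00000000e+00  1.00000000e+00]]
```

View pics/scene0.png

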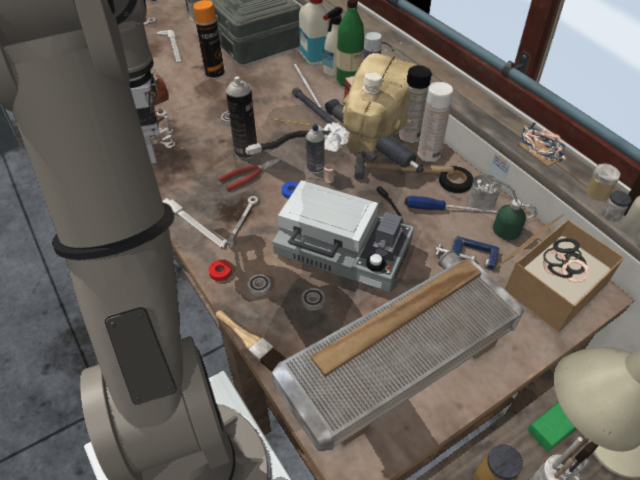

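View pics/top0.png

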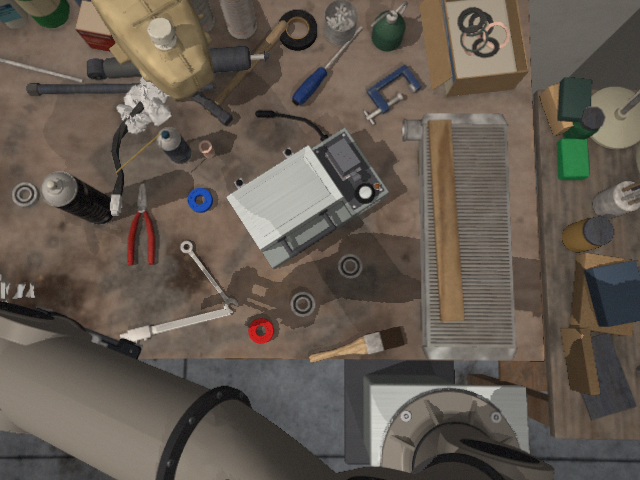

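View pics/wrist0.png

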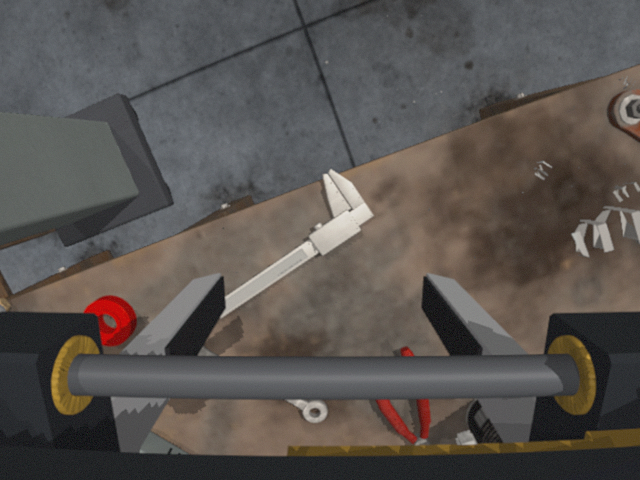

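```bash
cat > h.py <<'E'
import numpy as np, cv2
from station import bot
def rays(p,uv):
    K=p["intrinsics"];uv=np.asarray(uv,float).reshape(-1,1,2)
    d=cv2.undistortPoints(uv,K,np.array([p["k1"],0,0,0,0.])).reshape(-1,2)
    d=np.c_[d[:,0],-d[:,1],-np.ones(len(d))]
    T=camT(p); return T[:3,3],d@T[:3,:3].T
def camT(p):
    if "cam_to_world" in p: return np.array(p["cam_to_world"])
    return p["W"]
def shot(n):
    s=bot.get_state();p=bot.get_image(n)
    if n=="wrist":
        T=np.eye(4);T[:3,:3]=s["tool_rot"];T[:3,3]=s["position"];p["W"]=T@np.array(p["tool_from_camera"])
    return p
def plane(p,uv,z):
    o,d=rays(p,uv);t=(z-o[2])/d[:,2];return o+d*t[:,None]
def tri(pus):
    A=np.zeros((3,3));b=np.zeros(3);L=[]
    for p,uv in pus:
        o,d=rays(p,[uv]);d=d[0]/np.linalg.norm(d[0]);P=np.eye(3)-np.outer(d,d);A+=P;b+=P@o;L.append((o,P))
    x=np.linalg.solve(A,b);return x,[np.linalg.norm(P@(x-o)) for o,P in L]
def proj(p,X):
    T=np.linalg.inv(camT(p));X=np.asarray(X,float).reshape(-1,3);c=X@T[:3,:3].T+T[:3,3]
    c=np.c_[c[:,0],-c[:,1],-c[:,2]]
    return cv2.projectPoints(c,np.zeros(3),np.zeros(3),p["intrinsics"],np.array([p["k1"],0,0,0,0.]))[0].reshape(-1,2)
E
python3 - <<'E'
from h import *
for n in ["scene","top"]:
    p=shot(n)
    for t,z in [("bearing_a_c",.0075),("nut_a_c",.008),("demagnetiser",.06),("lid",.1),("lid_bar",.073),("cover_knob",.087),("cover",.1),("button_top",.06),("cooler_core",.1),("lid_hinge",.0635),("toggle_tip",.1)]:
        try: r=bot.cut_out(t,p)
        except Exception as e: print(t,e);continue
        print(n,t,[(round(q["score"],2),np.round(q["uv"]).tolist(),int(q["mask"].sum()),plane(p,[q["uv"]],z)[0].round(3).tolist()) for q in r[:6]])
    cv2.imwrite(f"pics/{n}z.png",cv2.resize(p["image"][100:340,180:440] if n=="top" else p["image"][160:320,190:430],None,fx=3,fy=3,interpolation=cv2.INTER_CUBIC)[:600,:800])
E
```

```text
scene bearing_a_c [(0.89, [314.0, 300.0], 453, [0.392, 0.198, 0.008]), (0.44, [345.0, 236.0], 9916, [0.557, 0.315, 0.008])]
scene nut_a_c []
scene demagnetiser [(0.77, [344.0, 232.0], 10045, [0.533, 0.288, 0.06])]
scene lid [(0.57, [327.0, 217.0], 4895, [0.505, 0.318, 0.1])]
scene lid_bar [(0.58, [330.0, 211.0], 4762, [0.536, 0.352, 0.073])]
scene cover_knob [(0.65, [387.0, 229.0], 686, [0.606, 0.224, 0.087])]
scene cover [(0.83, [387.0, 228.0], 704, [0.598, 0.217, 0.1])]
scene button_top []
scene cooler_core []
scene lid_hinge [(0.98, [342.0, 236.0], 10225, [0.52, 0.279, 0.064])]
scene toggle_tip []
top bearing_a_c [(0.59, [346.0, 274.0], 372, [0.374, 0.21, 0.008])]
top nut_a_c []
top demagnetiser [(0.83, [305.0, 194.0], 12281, [0.533, 0.297, 0.06])]
top lid [(0.78, [286.0, 202.0], 6732, [0.51, 0.334, 0.1])]
top lid_bar [(0.98, [289.0, 198.0], 6991, [0.522, 0.33, 0.073]), (0.61, [364.0, 194.0], 117, [0.532, 0.177, 0.073])]
top cover_knob [(0.74, [344.0, 157.0], 822, [0.606, 0.218, 0.087]), (0.65, [287.0, 199.0], 6952, [0.518, 0.332, 0.087])]
top cover []
top button_top [(0.58, [305.0, 196.0], 12136, [0.529, 0.297, 0.06])]
top cooler_core []
top lid_hinge [(0.86, [306.0, 191.0], 12345, [0.54, 0.295, 0.064])]
top toggle_tip [(0.45, [299.0, 304.0], 428, [0.308, 0.305, 0.1])]
```

View pics/topz.png

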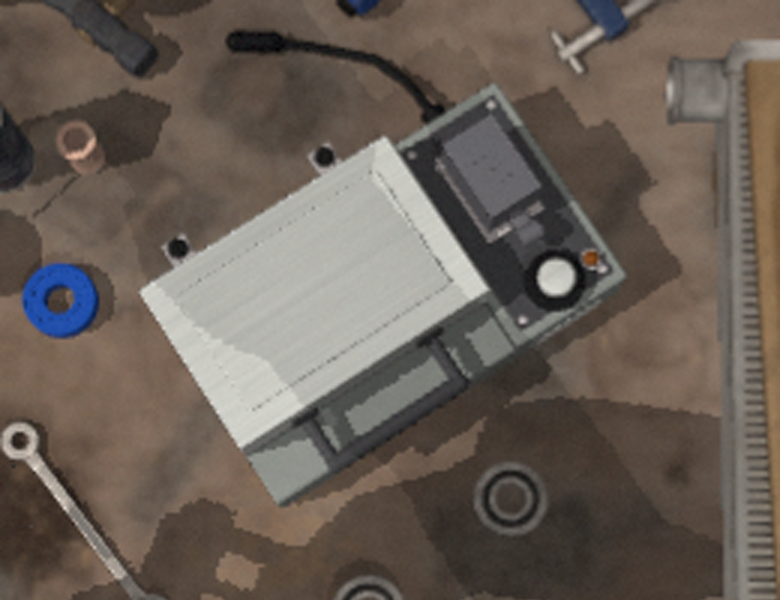

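View pics/scenez.png

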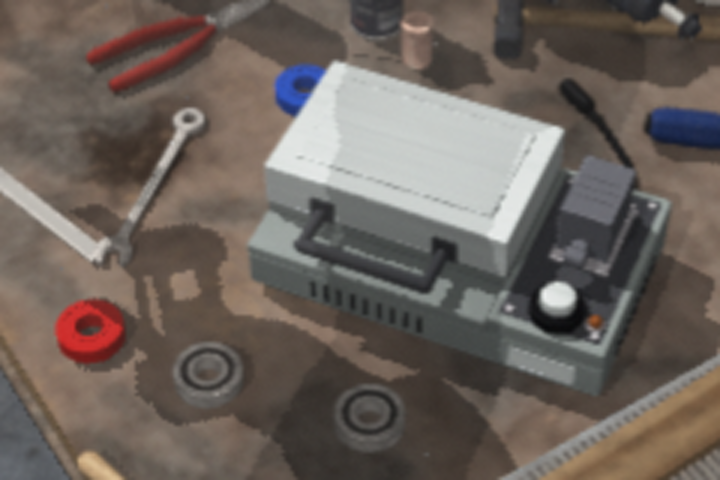

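```bash
cat > fit.py <<'E'
from h import *
from scipy.optimize import least_squares
pt=shot("top");ps=shot("scene")
lx0,lx1=0.0835-.127,.0835; 
M=[(pt,(344.7,128),(.0835,-.144,.06)),(pt,(388.3,190.7),(-.0835,-.144,.06)),(pt,(274.3,268.3),(-.0835,.144,.053)),
(pt,(308.3,145.7),(lx1,-.052,.104)),(pt,(344,198.3),(lx0,-.052,.104)),(pt,(260,249),(lx0,.144,.104)),(pt,(226.7,196.7),(lx1,.144,.104)),
(ps,(279,214),(lx0,.144,.104)),(ps,(378.3,201.7),(lx1,-.052,.104)),(ps,(301.7,180.7),(lx1,.144,.104)),(ps,(393,277),(-.0835,-.144,.06)),(ps,(412.7,227.7),(.0835,-.144,.06))]
def W(v,X):
    c,s=np.cos(v[2]),np.sin(v[2]);return np.array([v[0]+c*X[0]-s*X[1],v[1]+s*X[0]+c*X[1],X[2]+v[3]])
def f(v): return np.concatenate([proj(p,W(v,X))[0]-uv for p,uv,X in M])
r=least_squares(f,[.53,.295,.57,0],loss="soft_l1")
print(r.x.round(4));print(f(r.x).reshape(-1,2).round(1).tolist())
print("button",tri([(pt,(365.7,192.3)),(ps,(376,259))]))
print("bars L",tri([(pt,(180+332/3,100+463/3)),(ps,(190+300/3,160+247/3))]), "R",tri([(pt,(180+465/3,100+384/3)),(ps,(190+430/3,160+284/3))]))
for a,b in [((350,266),(312.8,297.5)),((302,304),(259.5,284))]: print("bearing",tri([(pt,a),(ps,b)]))
print("knob",tri([(pt,(180+528/3,100+230/3)),(ps,(190+572/3,160+250/3))]))
print("far ring",plane(pt,[(25,194)],.0075),plane(ps,[(228,117)],.0075))
im=np.hstack([cv2.resize(pt["image"][160:230,0:70],(390,390),interpolation=3),cv2.resize(ps["image"][85:150,195:260],(390,390),interpolation=3)]);cv2.imwrite("pics/ring.png",im)
E
python3 fit.py
```

```text
[ 0.5307  0.2876  0.5945 -0.003 ]
[[0.3, -1.7], [1.8, 0.4], [-0.6, 0.1], [-0.1, -2.0], [-0.6, -3.2], [0.8, 0.2], [-0.6, -0.3], [-1.4, 1.4], [-0.4, 1.0], [-1.3, -0.5], [-1.4, 2.6], [1.0, -0.7]]
button (array([0.53572736, 0.17330803, 0.07794404]), [np.float64(0.0010519796215045902), np.float64(0.001051979621504621)])
bars L (array([0.4090962 , 0.32474644, 0.06655229]), [np.float64(0.0011390755529727002), np.float64(0.0011390755529725974)]) R (array([0.46348934, 0.23482185, 0.07754293]), [np.float64(0.0028710525401702647), np.float64(0.0028710525401702963)])
bearing (array([0.39100413, 0.20199864, 0.01198076]), [np.float64(0.000846000677424227), np.float64(0.0008460006774241038)])
bearing (array([0.31188978, 0.30204216, 0.00661516]), [np.float64(0.0016779267467671684), np.float64(0.0016779267467670646)])
knob (array([0.56394358, 0.19427942, 0.09207345]), [np.float64(0.00017852404173962142), np.float64(0.00017852404173954162)])
far ring [[0.53978754 0.89177561 0.0075    ]] [[0.53658591 0.89448099 0.0075    ]]
```

View pics/ring.png

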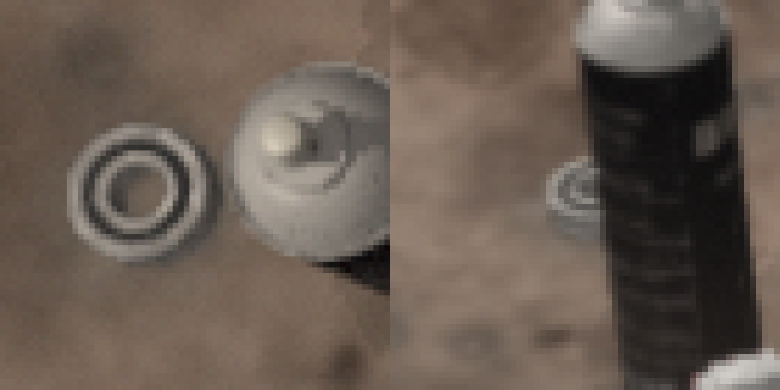

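```bash
cat >> h.py <<'E'
D=np.array([.5307,.2876,.5945])  # demag x,y,yaw
def dw(x,y,z=0,D=D):
    c,s=np.cos(D[2]),np.sin(D[2]);return np.array([D[0]+c*x-s*y,D[1]+s*x+c*y,z])
def wd(P,D=D):
    c,s=np.cos(D[2]),np.sin(D[2]);d=np.asarray(P)[:2]-D[:2];return np.array([c*d[0]+s*d[1],-s*d[0]+c*d[1]])
def go(P,yaw=None,s=None):
    "yaw: world angle of tool x; prints roll, then shift in cm in tool axes after roll"
    s=s or bot.get_state();R=s["tool_rot"];cur=np.arctan2(R[1,0],R[0,0])
    if yaw is None: yaw=cur
    roll=-((yaw-cur+np.pi)%(2*np.pi)-np.pi)
    x=np.array([np.cos(yaw),np.sin(yaw),0]);z=np.array([0,0,-1.]);y=np.cross(z,x)
    d=np.asarray(P)-s["position"]
    print("t",round(s["t"],2),"at",s["position"].round(4),"roll",round(roll,3),"shift cm",(np.array([d@x,d@y,d@z])*100).round(2),"q7",s["q"][6].round(2),"f",s["ft_force"].round(1),"grip",round(s["grip_width"],3))
E
python3 - <<'E'
from h import *
go([.40,.28,.25],D[2]+np.pi/2)
E
```

```text
t 1.45 at [0.2352 0.6327 0.2055] roll -0.95 shift cm [-38.45  -6.1   -4.45] q7 -0.07 f [ 0.1  0.7 -0. ] grip 1.001
```

Emit:
{"method": "send_rows", "body": {
  "series": [
    {"roll": -0.119,"z": -0.55},
    {"roll": -0.119,"z": -0.55},
    {"roll": -0.119,"z": -0.55},
    {"roll": -0.119,"z": -0.55},
    {"roll": -0.119,"z": -0.55},
    {"roll": -0.119,"z": -0.55},
    {"roll": -0.118,"z": -0.55},
    {"roll": -0.118,"z": -0.55}
  ]
}}

```text
schema error: expected keys x, y, z, roll
```

Emit:
{"method": "send_rows", "body": {
  "series": [
    {"x": -3.2,"y": -0.5},
    {"x": -3.2,"y": -0.5},
    {"x": -3.2,"y": -0.5},
    {"x": -3.2,"y": -0.5},
    {"x": -3.2,"y": -0.5},
    {"x": -3.2,"y": -0.5},
    {"x": -3.2,"y": -0.5},
    {"x": -3.2,"y": -0.5},
    {"x": -3.2,"y": -0.5},
    {"x": -3.2,"y": -0.5},
    {"x": -3.2,"y": -0.5},
    {"x": -3.2,"y": -0.5}
  ]
}}

```text
schema error: expected keys x, y, z, roll
```

Run:
```python
from h import *
go([.40,.28,.25],D[2]+np.pi/2)
p=shot("wrist");cv2.imwrite("pics/w1.png",p["image"])
go([.40,.28,.25],D[2]+np.pi/2)
```

```text
t 1.45 at [0.2352 0.6327 0.2055] roll -0.95 shift cm [-38.45  -6.1   -4.45] q7 -0.07 f [ 0.1  0.7 -0. ] grip 1.001
t 1.5 at [0.2351 0.6327 0.2054] roll -0.95 shift cm [-38.45  -6.1   -4.46] q7 -0.07 f [-0.2 -0.1 -0.9] grip 0.997
```

View pics/w1.png

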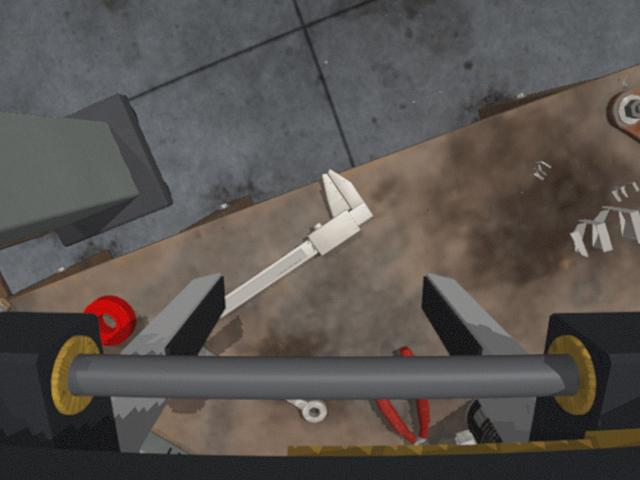

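Emit:
{"method": "send_rows", "body": {
  "series": [
    {"x": 0,"y": 0,"roll": -0.119,"z": -0.55},
    {"x": 0,"y": 0,"roll": -0.119,"z": -0.55},
    {"x": 0,"y": 0,"roll": -0.119,"z": -0.55},
    {"x": 0,"y": 0,"roll": -0.119,"z": -0.55},
    {"x": 0,"y": 0,"roll": -0.119,"z": -0.55},
    {"x": 0,"y": 0,"roll": -0.119,"z": -0.55},
    {"x": 0,"y": 0,"roll": -0.118,"z": -0.55},
    {"x": 0,"y": 0,"roll": -0.118,"z": -0.55}
  ]
}}

```text
t: 2.17
position: [0.2352, 0.6327, 0.2497]
tool_rot: [[-0.565, 0.825, -0.0], [0.825, 0.565, -0.0], [-0.0, -0.0, -1.0]]
ft_force: [-0.1, 0.4, 0.4]
grip_width: 1.0
```

Emit:
{"method": "send_rows", "body": {
  "series": [
    {"x": -3.2,"y": -0.5,"z": 0,"roll": 0},
    {"x": -3.2,"y": -0.5,"z": 0,"roll": 0},
    {"x": -3.2,"y": -0.5,"z": 0,"roll": 0},
    {"x": -3.2,"y": -0.5,"z": 0,"roll": 0},
    {"x": -3.2,"y": -0.5,"z": 0,"roll": 0},
    {"x": -3.2,"y": -0.5,"z": 0,"roll": 0},
    {"x": -3.2,"y": -0.5,"z": 0,"roll": 0},
    {"x": -3.2,"y": -0.5,"z": 0,"roll": 0},
    {"x": -3.2,"y": -0.5,"z": 0,"roll": 0},
    {"x": -3.2,"y": -0.5,"z": 0,"roll": 0},
    {"x": -3.2,"y": -0.5,"z": 0,"roll": 0},
    {"x": -3.2,"y": -0.5,"z": 0,"roll": 0}
  ]
}}

```text
t: 3.17
position: [0.4008, 0.2794, 0.2497]
tool_rot: [[-0.56, 0.829, 0.0], [0.829, 0.56, 0.0], [0.0, 0.0, -1.0]]
ft_force: [0.5, 1.3, 0.4]
grip_width: 1.0
```

Run:
```python
from h import *
go([.40,.28,.25],D[2]+np.pi/2)
p=shot("wrist");cv2.imwrite("pics/w1.png",p["image"])
go([.40,.28,.25],D[2]+np.pi/2)
```

```text
t 3.17 at [0.4008 0.2794 0.2497] roll -0.0 shift cm [ 0.09 -0.04 -0.03] q7 1.43 f [0.5 1.3 0.4] grip 1.0
t 3.22 at [0.4036 0.2737 0.2498] roll -0.006 shift cm [ 0.73  0.06 -0.02] q7 1.44 f [ 4.2 -7.5  0.2] grip 0.999
```

View pics/w1.png

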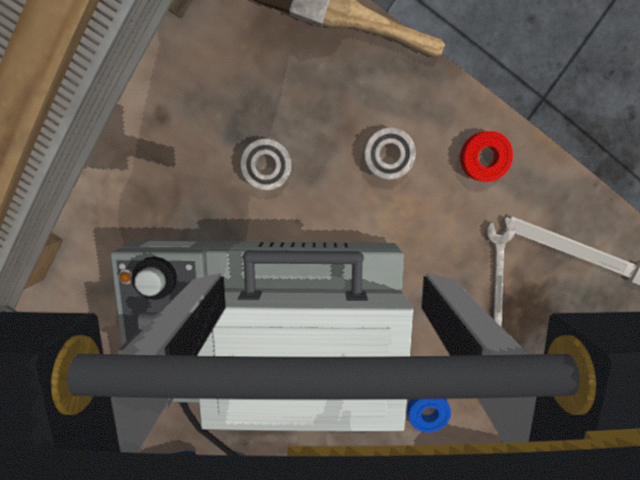

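Emit:
{"method": "send_rows", "body": {
  "series": [
    {"x": 0,"y": 0,"z": 0,"roll": 0},
    {"x": 0,"y": 0,"z": 0,"roll": 0},
    {"x": 0,"y": 0,"z": 0,"roll": 0}
  ]
}}

```text
t: 3.47
position: [0.4, 0.2819, 0.2495]
tool_rot: [[-0.561, 0.828, -0.0], [0.828, 0.561, 0.0], [0.0, 0.0, -1.0]]
ft_force: [0.3, -0.0, -0.6]
grip_width: 1.002
```

Run:
```python
from h import *
p=shot("wrist");go([.40,.28,.25]);cv2.imwrite("pics/w2.png",p["image"])
import pickle;pickle.dump(p,open("w2.pkl","wb"))
for t in ["bearing_a_c","nut_a_c","lid_bar","button_top"]:
    print(t,[(round(q["score"],2),np.round(q["uv"],1).tolist(),int(q["mask"].sum()),plane(p,[q["uv"]],.0075)[0].round(4).tolist()) for q in bot.cut_out(t,p)[:4]])
cv2.imwrite("pics/w2z.png",cv2.resize(p["image"][110:320,100:430],(800,509),interpolation=cv2.INTER_CUBIC))
# overlay predicted model
im=p["image"].copy()
for X in [(-.0815,.096,.0735),(-.0815,-.004,.0735),(-.0835,.144,.053),(-.0835,-.144,.06),(-.0435,.144,.104),(-.0435,-.052,.104),(-.06,-.0975,.078)]:
    u=proj(p,dw(*X))[0];print(X,u.round(1));cv2.drawMarker(im,tuple(int(round(a)) for a in u),(0,255,0),0,8)
cv2.imwrite("pics/w2o.png",cv2.resize(im[110:320,100:430],(800,509),interpolation=cv2.INTER_CUBIC))
```

```text
t 3.52 at [0.3999 0.282  0.2495] roll -0.0 shift cm [-0.17 -0.1  -0.05] q7 1.43 f [-0.5  1.  -1. ] grip 1.0
bearing_a_c [(0.94, [253.4, 168.7], 1801, [0.4032, 0.1965, 0.0075]), (0.29, [393.0, 147.8], 1902, [0.3047, 0.3041, 0.0075])]
nut_a_c []
lid_bar [(0.81, [306.1, 336.4], 20749, [0.5307, 0.3466, 0.0075])]
button_top [(0.86, [147.0, 279.5], 614, [0.5737, 0.1611, 0.0075]), (0.16, [282.8, 306.9], 35687, [0.5151, 0.3048, 0.0075])]
(-0.0815, 0.096, 0.0735) [353.2 255.3]
(-0.0815, -0.004, 0.0735) [244.5 255.3]
(-0.0835, 0.144, 0.053) [401.2 247.7]
(-0.0835, -0.144, 0.06) [104.  249.4]
(-0.0435, 0.144, 0.104) [410.  306.7]
(-0.0435, -0.052, 0.104) [185.4 306.4]
(-0.06, -0.0975, 0.078) [145.2 278.7]
```

View pics/w2o.png

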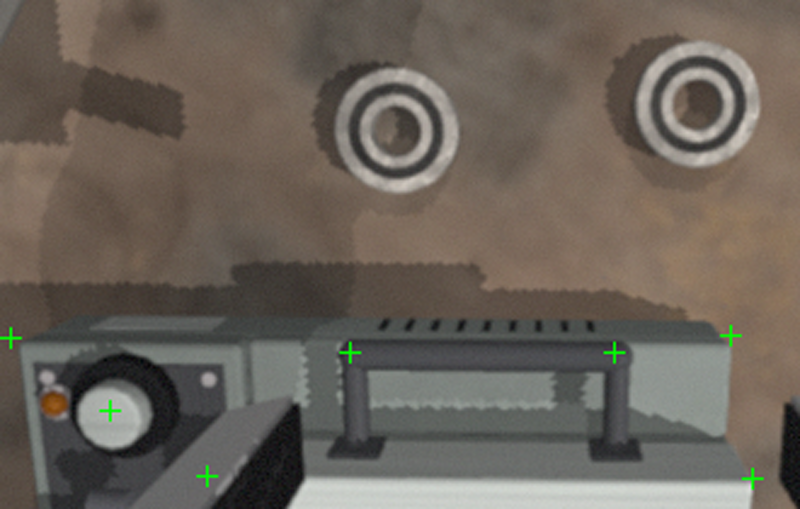

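Emit:
{"method": "send_rows", "body": {
  "hand": 0.34,
  "squeeze": 10,
  "series": [
    {"x": 0,"y": 0,"roll": 0.12,"z": 0.0},
    {"x": 0,"y": 0,"roll": 0.12,"z": 0},
    {"x": 0,"y": 0,"roll": 0.12,"z": 0},
    {"x": 0,"y": 0,"roll": 0.12,"z": 0},
    {"x": 0,"y": 0,"roll": 0.12,"z": 0},
    {"x": 0,"y": 0,"roll": 0.12,"z": 0},
    {"x": 0,"y": 0,"roll": 0.12,"z": 0},
    {"x": 0,"y": 0,"roll": 0.12,"z": 0},
    {"x": 0,"y": 0,"roll": 0.12,"z": 0},
    {"x": 0,"y": 0,"roll": 0.12,"z": 0},
    {"x": 0,"y": 0,"roll": 0.12,"z": 0},
    {"x": 0,"y": 0,"roll": 0.12,"z": 0}
  ]
}}

```text
t: 4.72
position: [0.4002, 0.2813, 0.2494]
tool_rot: [[0.752, 0.659, -0.0], [0.659, -0.752, -0.0], [-0.0, -0.0, -1.0]]
ft_force: [0.8, 0.3, 0.1]
grip_width: 0.34
```

Run:
```python
from h import *
import pickle
p=pickle.load(open("w2.pkl","rb"))
print(plane(p,[(263.8,163.6),(387.5,152.9)],.015))
go(dw(-.0815,.046,.15),D[2])
```

```text
[[0.3918586  0.20347    0.015     ]
 [0.31268688 0.30141449 0.015     ]]
t 4.72 at [0.4002 0.2813 0.2494] roll 0.125 shift cm [3.01 2.19 9.94] q7 -0.01 f [0.8 0.3 0.1] grip 0.34
```

Emit:
{"method": "send_rows", "body": {
  "series": [
    {"x": 0,"y": 0,"roll": 0.125,"z": 1},
    {"x": 0.6,"y": 0.44,"roll": 0,"z": 1.8},
    {"x": 0.6,"y": 0.44,"roll": 0,"z": 1.8},
    {"x": 0.6,"y": 0.44,"roll": 0,"z": 1.8},
    {"x": 0.6,"y": 0.44,"roll": 0,"z": 1.8},
    {"x": 0.6,"y": 0.44,"roll": 0,"z": 1.8},
    {"x": 0,"y": 0,"roll": 0,"z": 0},
    {"x": 0,"y": 0,"roll": 0,"z": 0},
    {"x": 0,"y": 0,"roll": 0,"z": 0}
  ]
}}

```text
t: 5.47
position: [0.4374, 0.2801, 0.1502]
tool_rot: [[0.825, 0.565, 0.0], [0.565, -0.825, 0.0], [0.0, -0.0, -1.0]]
ft_force: [0.3, 0.1, 0.9]
grip_width: 0.34
```

Run:
```python
from h import *
p=shot("wrist");go(dw(-.0815,.046,.0595),D[2]);cv2.imwrite("pics/w3.png",p["image"])
print(proj(p,[dw(-.0815,.096,.0735),dw(-.0815,-.004,.0735)]))
```

```text
t 5.52 at [0.4376 0.2802 0.1505] roll 0.006 shift cm [-0.02  0.01  9.1 ] q7 -0.04 f [0.  0.4 0.6] grip 0.341
[[323.43322313 174.4462798 ]
 [322.66343761 321.21120274]]
```

View pics/w3.png

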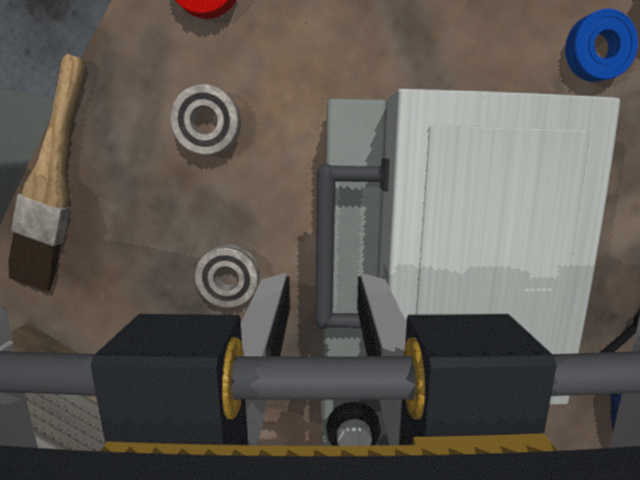

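Emit:
{"method": "send_rows", "body": {
  "series": [
    {"x": 0.05,"y": 0,"roll": 0.006,"z": 1.5},
    {"x": 0,"y": 0,"roll": 0,"z": 1.5},
    {"x": 0,"y": 0,"roll": 0,"z": 1.5},
    {"x": 0,"y": 0,"roll": 0,"z": 1.5},
    {"x": 0,"y": 0,"roll": 0,"z": 1.5},
    {"x": 0,"y": 0,"roll": 0,"z": 1.5},
    {"x": 0,"y": 0,"roll": 0,"z": 0},
    {"x": 0,"y": 0,"roll": 0,"z": 0}
  ]
}}

```text
t: 6.18
position: [0.4379, 0.2802, 0.0601]
tool_rot: [[0.829, 0.56, -0.0], [0.56, -0.829, 0.0], [-0.0, -0.0, -1.0]]
ft_force: [0.2, -0.2, -0.0]
grip_width: 0.337
```

Emit:
{"method": "send_rows", "body": {
  "hand": 0,
  "squeeze": 8,
  "series": [
    {"x": 0,"y": 0,"roll": 0,"z": 0},
    {"x": 0,"y": 0,"roll": 0,"z": 0},
    {"x": 0,"y": 0,"roll": 0,"z": 0},
    {"x": 0,"y": 0,"roll": 0,"z": 0},
    {"x": 0,"y": 0,"roll": 0,"z": 0},
    {"x": 0,"y": 0,"roll": 0,"z": 0}
  ]
}}

```text
t: 6.68
position: [0.4385, 0.2805, 0.0602]
tool_rot: [[0.829, 0.56, 0.001], [0.56, -0.829, 0.001], [0.001, -0.0, -1.0]]
ft_force: [-0.8, 0.1, 7.8]
grip_width: 0.121
```

```bash
cat >> h.py <<'E'
def arc(R,p0,p1,n):
    a=np.linspace(p0,p1,n+1);X=-R*np.cos(a)*100;Z=-R*np.sin(a)*100
    print([(round(i,2),round(j,2)) for i,j in zip(np.diff(X),np.diff(Z))])
E
python3 -c "
from h import *
arc(.1653,.0605,1.74,24)"
```

```text
[(np.float64(0.11), np.float64(-1.15)), (np.float64(0.19), np.float64(-1.14)), (np.float64(0.27), np.float64(-1.12)), (np.float64(0.35), np.float64(-1.1)), (np.float64(0.42), np.float64(-1.08)), (np.float64(0.5), np.float64(-1.04)), (np.float64(0.57), np.float64(-1.01)), (np.float64(0.64), np.float64(-0.96)), (np.float64(0.7), np.float64(-0.92)), (np.float64(0.77), np.float64(-0.87)), (np.float64(0.83), np.float64(-0.81)), (np.float64(0.88), np.float64(-0.75)), (np.float64(0.93), np.float64(-0.69)), (np.float64(0.98), np.float64(-0.62)), (np.float64(1.02), np.float64(-0.55)), (np.float64(1.05), np.float64(-0.48)), (np.float64(1.08), np.float64(-0.4)), (np.float64(1.11), np.float64(-0.33)), (np.float64(1.13), np.float64(-0.25)), (np.float64(1.14), np.float64(-0.17)), (np.float64(1.15), np.float64(-0.09)), (np.float64(1.16), np.float64(-0.01)), (np.float64(1.15), np.float64(0.07)), (np.float64(1.15), np.float64(0.15))]
```

Emit:
{"method": "send_rows", "body": {
  "series": [
    {"x": 0.11,"y": 0,"roll": 0,"z": -1.15},
    {"x": 0.19,"y": 0,"roll": 0,"z": -1.14},
    {"x": 0.27,"y": 0,"roll": 0,"z": -1.12},
    {"x": 0.35,"y": 0,"roll": 0,"z": -1.1},
    {"x": 0.42,"y": 0,"roll": 0,"z": -1.08},
    {"x": 0.5,"y": 0,"roll": 0,"z": -1.04}
  ]
}}

```text
t: 7.18
position: [0.4548, 0.2913, 0.127]
tool_rot: [[0.829, 0.56, 0.003], [0.56, -0.829, 0.002], [0.004, -0.0, -1.0]]
ft_force: [13.7, 9.4, -11.3]
grip_width: 0.125
```

Run:
```python
from h import *
go(dw(-.0815,.046,.0595),D[2])
```

```text
t 7.18 at [0.4548 0.2913 0.127 ] roll -0.001 shift cm [-2.07 -0.04  6.75] q7 -0.03 f [ 13.7   9.4 -11.3] grip 0.125
```

Emit:
{"method": "send_rows", "body": {
  "series": [
    {"x": 0.62,"y": 0,"roll": 0,"z": -1.01},
    {"x": 0.69,"y": 0,"roll": 0,"z": -0.96},
    {"x": 0.75,"y": 0,"roll": 0,"z": -0.92},
    {"x": 0.77,"y": 0,"roll": 0,"z": -0.87},
    {"x": 0.83,"y": 0,"roll": 0,"z": -0.81},
    {"x": 0.88,"y": 0,"roll": 0,"z": -0.75}
  ]
}}

```text
t: 7.68
position: [0.4911, 0.3155, 0.1794]
tool_rot: [[0.829, 0.559, -0.0], [0.559, -0.829, -0.001], [-0.001, 0.0, -1.0]]
ft_force: [1.6, -0.2, -3.8]
grip_width: 0.127
```

Emit:
{"method": "send_rows", "body": {
  "series": [
    {"x": 0.93,"y": 0,"roll": 0,"z": -0.69},
    {"x": 0.98,"y": 0,"roll": 0,"z": -0.62},
    {"x": 1.02,"y": 0,"roll": 0,"z": -0.55},
    {"x": 1.05,"y": 0,"roll": 0,"z": -0.48},
    {"x": 1.08,"y": 0,"roll": 0,"z": -0.4},
    {"x": 1.11,"y": 0,"roll": 0,"z": -0.33}
  ]
}}

```text
t: 8.18
position: [0.5424, 0.35, 0.2102]
tool_rot: [[0.829, 0.559, -0.0], [0.559, -0.829, -0.001], [-0.001, 0.0, -1.0]]
ft_force: [0.9, -0.3, -0.7]
grip_width: 0.127
```

Emit:
{"method": "send_rows", "body": {
  "series": [
    {"x": 1.13,"y": 0,"roll": 0,"z": -0.25},
    {"x": 1.14,"y": 0,"roll": 0,"z": -0.17},
    {"x": 1.15,"y": 0,"roll": 0,"z": -0.09},
    {"x": 1.16,"y": 0,"roll": 0,"z": -0.01},
    {"x": 1.15,"y": 0,"roll": 0,"z": 0.07},
    {"x": 1.05,"y": 0,"roll": 0,"z": 0.13},
    {"x": 0,"y": 0,"roll": 0,"z": 0},
    {"x": 0,"y": 0,"roll": 0,"z": 0}
  ]
}}

```text
t: 8.85
position: [0.5986, 0.3881, 0.2128]
tool_rot: [[0.829, 0.559, 0.0], [0.559, -0.829, -0.0], [0.0, 0.0, -1.0]]
ft_force: [2.0, -0.9, 0.9]
grip_width: 0.123
```

Run:
```python
from h import *
go(dw(.0835,.046,.2),D[2])
p=shot("scene");cv2.imwrite("pics/s4.png",cv2.resize(p["image"][120:320,200:460],(780,600)))
```

```text
t 8.85 at [0.5986 0.3881 0.2128] roll -0.001 shift cm [-2.9  -0.08  1.28] q7 0.0 f [ 2.  -0.9  0.9] grip 0.123
```

View pics/s4.png

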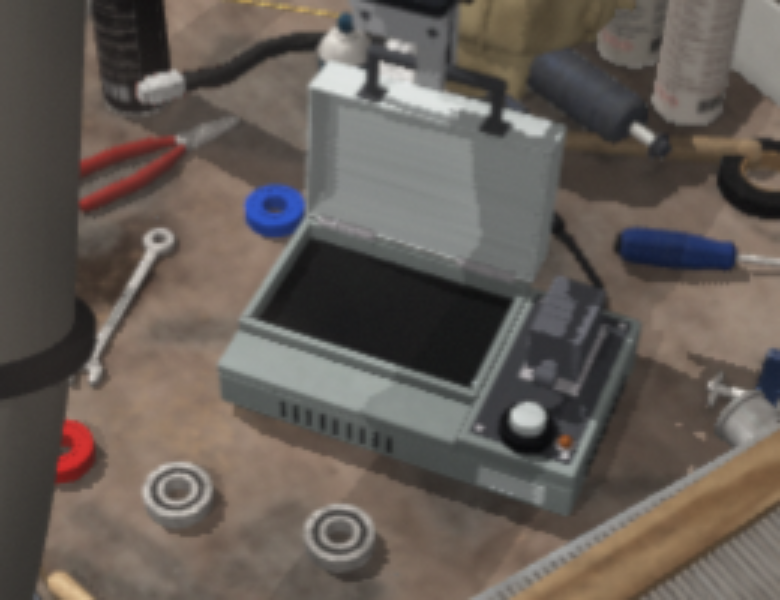

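Emit:
{"method": "send_rows", "body": {
  "hand": 0.34,
  "series": [
    {"x": 0.0,"y": 0,"roll": 0,"z": 0},
    {"x": 0.0,"y": 0,"roll": 0,"z": 0},
    {"x": 0.0,"y": 0,"roll": 0,"z": 0},
    {"x": 0.0,"y": 0,"roll": 0,"z": 0},
    {"x": 0.0,"y": 0,"roll": 0,"z": -1.5},
    {"x": 0.0,"y": 0,"roll": 0,"z": -2.5},
    {"x": 0.0,"y": 0,"roll": 0,"z": -2.5},
    {"x": -1.0,"y": 0,"roll": 0,"z": -1},
    {"x": -2.5,"y": 0,"roll": -0.12,"z": 0},
    {"x": -3.0,"y": 0,"roll": 0,"z": 0}
  ]
}}

```text
t: 9.73
position: [0.5456, 0.3495, 0.2877]
tool_rot: [[0.75, 0.661, 0.0], [0.661, -0.75, 0.0], [0.0, 0.0, -1.0]]
ft_force: [0.0, 0.3, 0.1]
grip_width: 0.34
```

Emit:
{"method": "send_rows", "body": {
  "hand": 0.75,
  "series": [
    {"x": -3.0,"y": 0,"roll": -0.12,"z": 0},
    {"x": -3.0,"y": 0,"roll": -0.12,"z": 0},
    {"x": -3,"y": 0,"roll": -0.12,"z": 0},
    {"x": -2,"y": 0,"roll": -0.12,"z": 0},
    {"x": -2,"y": 0,"roll": -0.12,"z": 0},
    {"x": 0.0,"y": 0,"roll": -0.12,"z": 0},
    {"x": 0.0,"y": 0,"roll": -0.12,"z": 0},
    {"x": 0,"y": 0,"roll": -0.12,"z": 0},
    {"x": 0,"y": 0,"roll": -0.12,"z": 0},
    {"x": 0,"y": 0,"roll": -0.12,"z": 0},
    {"x": 0,"y": 0,"roll": -0.12,"z": 0},
    {"x": 0,"y": 0,"roll": -0.12,"z": 0}
  ]
}}

```text
t: 10.73
position: [0.4688, 0.246, 0.2876]
tool_rot: [[-0.556, 0.831, -0.0], [0.831, 0.556, -0.0], [-0.0, -0.0, -1.0]]
ft_force: [0.2, 0.8, 0.4]
grip_width: 0.748
```

Run:
```python
from h import *
go([.3919,.2035,.12],D[2]+np.pi/2)
p=shot("scene");cv2.imwrite("pics/s5.png",cv2.resize(p["image"][120:320,200:460],(780,600)))
```

```text
t 10.73 at [0.4688 0.246  0.2876] roll -0.005 shift cm [ 0.78 -8.75 16.76] q7 1.56 f [0.2 0.8 0.4] grip 0.748
```

View pics/s5.png

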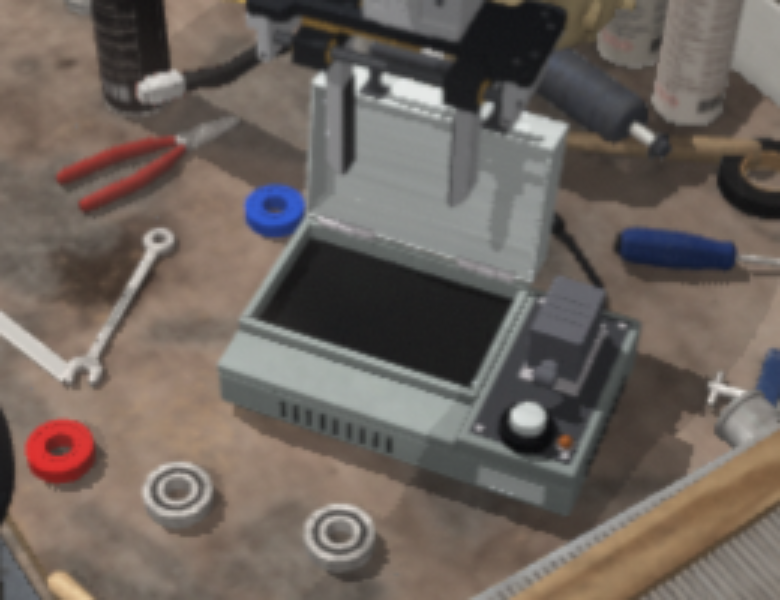

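Emit:
{"method": "send_rows", "body": {
  "series": [
    {"x": 0.13,"y": -1.46,"roll": 0,"z": 2.8},
    {"x": 0.13,"y": -1.46,"roll": 0,"z": 2.8},
    {"x": 0.13,"y": -1.46,"roll": 0,"z": 2.8},
    {"x": 0.13,"y": -1.46,"roll": 0,"z": 2.8},
    {"x": 0.13,"y": -1.46,"roll": 0,"z": 2.8},
    {"x": 0.13,"y": -1.46,"roll": 0,"z": 2.8},
    {"x": 0,"y": 0,"roll": 0,"z": 0},
    {"x": 0,"y": 0,"roll": 0,"z": 0},
    {"x": 0,"y": 0,"roll": 0,"z": 0}
  ]
}}

```text
t: 11.53
position: [0.3927, 0.2052, 0.1208]
tool_rot: [[-0.549, 0.836, 0.001], [0.836, 0.549, 0.001], [0.0, 0.001, -1.0]]
ft_force: [0.5, 0.0, 0.6]
grip_width: 0.751
```

Run:
```python
from h import *
p=shot("wrist");go([.3919,.2035,.003],D[2]+np.pi/2);cv2.imwrite("pics/w6.png",p["image"])
p=shot("top");r=bot.cut_out("bearing_a_c",p);print([(q["score"],q["uv"]) for q in r])
cv2.imwrite("pics/t6.png",p["image"])
```

```text
t 11.58 at [0.3931 0.2054 0.1211] roll -0.012 shift cm [-0.09 -0.21 11.81] q7 1.53 f [0.5 0.2 0.3] grip 0.751
[(0.69, [344.5, 157.6])]
```

View pics/w6.png

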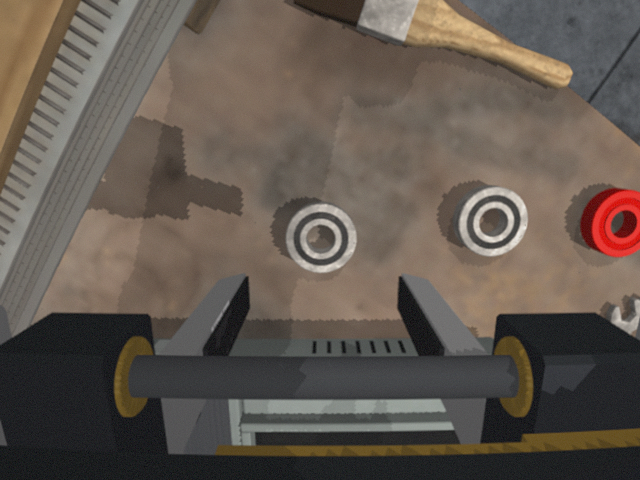

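Run:
```python
from h import *
p=shot("wrist");B=plane(p,[(321,238),(492.5,221)],.015);print(B)
go([B[0,0],B[0,1],.004],D[2]+np.pi/2)
```

```text
[[0.39225256 0.20281344 0.015     ]
 [0.3127145  0.30050129 0.015     ]]
t 11.73 at [0.3929 0.2053 0.1208] roll -0.012 shift cm [-0.17 -0.19 11.68] q7 1.53 f [-0.2  1.   0.2] grip 0.749
```

Both bearings agree across views within 1 mm. Descend and grasp the first.

Emit:
{"method": "send_rows", "body": {
  "series": [
    {"x": -0.17,"y": -0.19,"roll": -0.012,"z": 1.5},
    {"x": 0,"y": 0,"roll": 0,"z": 1.5},
    {"x": 0,"y": 0,"roll": 0,"z": 1.5},
    {"x": 0,"y": 0,"roll": 0,"z": 1.5},
    {"x": 0,"y": 0,"roll": 0,"z": 1.5},
    {"x": 0,"y": 0,"roll": 0,"z": 1.5},
    {"x": 0,"y": 0,"roll": 0,"z": 1.3},
    {"x": 0,"y": 0,"roll": 0,"z": 1.1},
    {"x": 0,"y": 0,"roll": 0,"z": 0.2},
    {"x": 0,"y": 0,"roll": 0,"z": 0}
  ]
}}

```text
t: 12.57
position: [0.3914, 0.2022, 0.0038]
tool_rot: [[-0.56, 0.828, -0.001], [0.828, 0.56, -0.0], [-0.0, -0.001, -1.0]]
ft_force: [0.8, -0.8, 0.2]
grip_width: 0.746
```

Emit:
{"method": "send_rows", "body": {
  "hand": 0.3,
  "squeeze": 30,
  "series": [
    {"x": 0,"y": 0,"roll": 0,"z": 0},
    {"x": 0,"y": 0,"roll": 0,"z": 0},
    {"x": 0,"y": 0,"roll": 0,"z": 0},
    {"x": 0,"y": 0,"roll": 0,"z": 0},
    {"x": 0,"y": 0,"roll": 0,"z": 0},
    {"x": 0,"y": 0,"roll": 0,"z": 0}
  ]
}}

```text
t: 13.07
position: [0.3918, 0.2025, 0.0045]
tool_rot: [[-0.561, 0.828, 0.001], [0.828, 0.561, 0.001], [0.0, 0.001, -1.0]]
ft_force: [-0.3, -1.0, 8.0]
grip_width: 0.541
```

Run:
```python
from h import *
go(dw(.02,.006,.2),D[2]+np.pi/2)
```

```text
t 13.07 at [0.3918 0.2025 0.0045] roll 0.001 shift cm [ -0.13  18.28 -19.55] q7 1.55 f [-0.3 -1.   8. ] grip 0.541
```

Emit:
{"method": "send_rows", "body": {
  "series": [
    {"x": 0,"y": 0,"roll": 0,"z": -1.5},
    {"x": 0,"y": 0,"roll": 0,"z": -2},
    {"x": 0,"y": 0,"roll": 0,"z": -2},
    {"x": 0,"y": 0,"roll": 0,"z": -2},
    {"x": 0,"y": 0,"roll": 0,"z": -2},
    {"x": 0,"y": 1,"roll": 0,"z": -2},
    {"x": 0,"y": 2,"roll": 0,"z": -1.5},
    {"x": 0,"y": 2,"roll": 0,"z": 0},
    {"x": 0,"y": 2,"roll": 0,"z": 0},
    {"x": 0,"y": 2,"roll": 0,"z": 0},
    {"x": 0,"y": 2,"roll": 0,"z": 0},
    {"x": 0,"y": 2,"roll": 0,"z": 0}
  ]
}}

```text
t: 14.07
position: [0.4996, 0.2755, 0.134]
tool_rot: [[-0.561, 0.828, -0.0], [0.828, 0.561, 0.0], [0.0, -0.0, -1.0]]
ft_force: [0.8, -0.3, -1.0]
grip_width: 0.543
```

Emit:
{"method": "send_rows", "body": {
  "series": [
    {"x": 0,"y": 2,"roll": 0,"z": 0},
    {"x": 0,"y": 2,"roll": 0,"z": 0},
    {"x": -0.13,"y": 0.8,"roll": 0,"z": 0},
    {"x": 0,"y": 0,"roll": 0,"z": 0},
    {"x": 0,"y": 0,"roll": 0,"z": 0}
  ]
}}

```text
t: 14.48
position: [0.5389, 0.3004, 0.1335]
tool_rot: [[-0.56, 0.828, -0.001], [0.828, 0.56, -0.001], [-0.0, -0.001, -1.0]]
ft_force: [-0.4, -0.0, -1.3]
grip_width: 0.543
```

Run:
```python
from h import *
go(dw(.018,.006,.051),D[2]+np.pi/2)
p=shot("wrist");cv2.imwrite("pics/w7.png",p["image"])
for X in [(.0765,-.045,.062),(-.0365,-.045,.062),(-.0365,.137,.062)]: print(X,proj(p,dw(*X))[0])
p=shot("scene");cv2.imwrite("pics/s7.png",cv2.resize(p["image"][120:320,200:460],(780,600)))
```

```text
t 14.48 at [0.5389 0.3004 0.1335] roll 0.0 shift cm [0.   0.4  8.25] q7 1.57 f [-0.4 -0.  -1.3] grip 0.543
(0.0765, -0.045, 0.062) [249.31361764 341.22944967]
(-0.0365, -0.045, 0.062) [241.33453442 174.69234061]
(-0.0365, 0.137, 0.062) [531.20928603 175.71059996]
```

View pics/w7.png

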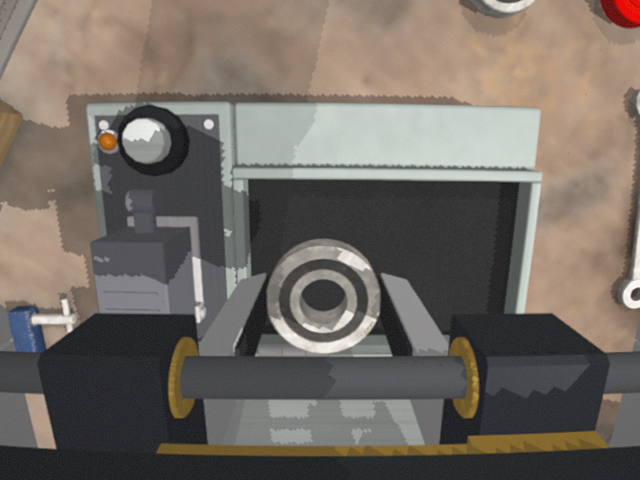

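View pics/s7.png

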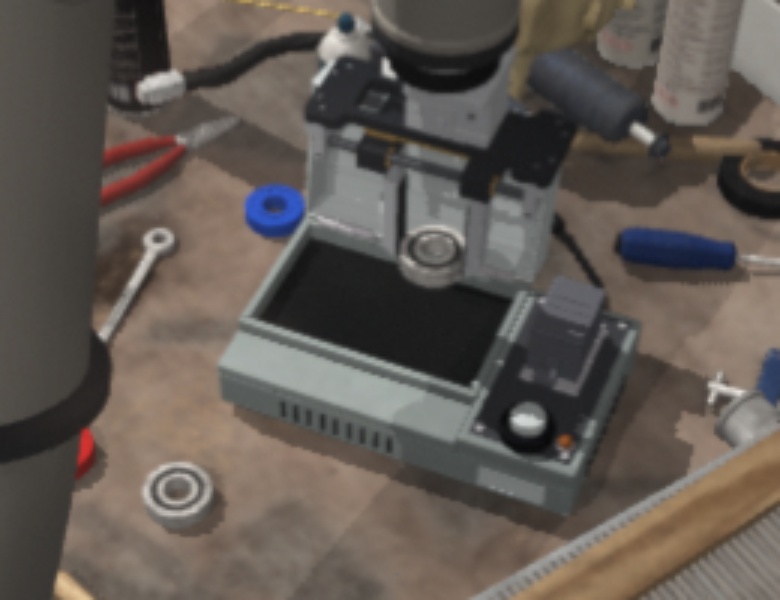

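Emit:
{"method": "send_rows", "body": {
  "series": [
    {"x": 0,"y": 0.2,"roll": 0,"z": 1.5},
    {"x": 0,"y": 0,"roll": 0,"z": 1.5},
    {"x": 0,"y": 0,"roll": 0,"z": 1.5},
    {"x": 0,"y": 0,"roll": 0,"z": 1.5},
    {"x": 0,"y": 0,"roll": 0,"z": 1.2},
    {"x": 0,"y": 0,"roll": 0,"z": 0.7},
    {"x": 0,"y": 0,"roll": 0,"z": 0.2},
    {"x": 0,"y": 0,"roll": 0,"z": 0},
    {"x": 0,"y": 0,"roll": 0,"z": 0}
  ]
}}

```text
t: 15.33
position: [0.5414, 0.3022, 0.0535]
tool_rot: [[-0.561, 0.828, 0.001], [0.828, 0.561, 0.0], [0.0, 0.001, -1.0]]
ft_force: [0.5, 0.6, -1.9]
grip_width: 0.544
```

Run:
```python
from h import *
go(dw(.018,.006,.0505),D[2]+np.pi/2)
```

```text
t 15.33 at [0.5414 0.3022 0.0535] roll 0.001 shift cm [-0.01  0.1   0.3 ] q7 1.57 f [ 0.5  0.6 -1.9] grip 0.544
```

Emit:
{"method": "send_rows", "body": {
  "series": [
    {"x": 0,"y": 0,"roll": 0,"z": 0.1},
    {"x": 0,"y": 0,"roll": 0,"z": 0.1},
    {"x": 0,"y": 0,"roll": 0,"z": 0.1},
    {"x": 0,"y": 0,"roll": 0,"z": 0},
    {"x": 0,"y": 0,"roll": 0,"z": 0}
  ]
}}

```text
t: 15.75
position: [0.5414, 0.3022, 0.0506]
tool_rot: [[-0.561, 0.828, 0.001], [0.828, 0.561, 0.0], [0.0, 0.001, -1.0]]
ft_force: [-1.8, -1.4, 6.8]
grip_width: 0.542
```

Run:
```python
from h import *
go(dw(.018,.006,.0505),D[2]+np.pi/2)
```

```text
t 15.75 at [0.5414 0.3022 0.0506] roll 0.001 shift cm [-0.01  0.09  0.01] q7 1.57 f [-1.8 -1.4  6.8] grip 0.542
```

Emit:
{"method": "send_rows", "body": {
  "hand": 0.63,
  "series": [
    {"x": 0,"y": 0,"roll": 0,"z": 0},
    {"x": 0,"y": 0,"roll": 0,"z": 0},
    {"x": 0,"y": 0,"roll": 0,"z": 0},
    {"x": 0,"y": 0,"roll": 0,"z": -1},
    {"x": 0,"y": 0,"roll": 0,"z": -1.5},
    {"x": 0,"y": 0,"roll": 0,"z": -1.5},
    {"x": 0,"y": 0,"roll": 0,"z": -1.5},
    {"x": 0,"y": 0,"roll": 0,"z": -2},
    {"x": 0,"y": -1.5,"roll": 0,"z": -2},
    {"x": 0,"y": -3,"roll": 0,"z": 0},
    {"x": 0,"y": -3,"roll": 0,"z": 0},
    {"x": 0,"y": -3,"roll": 0,"z": 0}
  ]
}}

```text
t: 16.75
position: [0.4533, 0.2426, 0.1457]
tool_rot: [[-0.561, 0.828, 0.001], [0.828, 0.561, 0.0], [-0.0, 0.001, -1.0]]
ft_force: [-0.6, 0.9, 0.3]
grip_width: 0.632
```

Emit:
{"method": "send_rows", "body": {
  "hand": 0.75,
  "series": [
    {"x": 0,"y": -3,"roll": 0,"z": 0},
    {"x": 0,"y": -3,"roll": 0,"z": 0},
    {"x": 0,"y": 0,"roll": 0,"z": 0},
    {"x": 0,"y": 0,"roll": 0,"z": 0},
    {"x": 0,"y": 0,"roll": 0,"z": 0}
  ]
}}

```text
t: 17.17
position: [0.4051, 0.21, 0.1457]
tool_rot: [[-0.561, 0.828, 0.001], [0.828, 0.561, 0.001], [0.0, 0.002, -1.0]]
ft_force: [1.0, 0.5, 0.2]
grip_width: 0.749
```

Run:
```python
from h import *
p=shot("wrist");cv2.imwrite("pics/w8.png",p["image"]);
import pickle;pickle.dump(p,open("w8.pkl","wb"))
go([.3127,.3005,.12],D[2]+np.pi/2)
```

```text
t 17.22 at [0.4053 0.2102 0.1455] roll 0.001 shift cm [12.67 -2.61  2.55] q7 1.55 f [ 0.3 -0.8  0.2] grip 0.753
```

View pics/w8.png

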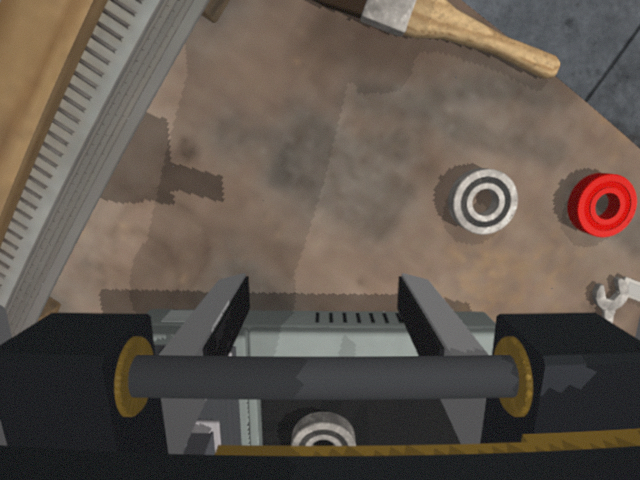

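Run:
```python
from h import *
import pickle
p=pickle.load(open("w8.pkl","rb"));B=plane(p,[(485.5,202)],.015)[0];print(B)
go([B[0],B[1],.10],D[2]+np.pi/2)
```

```text
[0.3127304  0.30123455 0.015     ]
t 17.22 at [0.4053 0.2102 0.1455] roll 0.001 shift cm [12.73 -2.57  4.55] q7 1.55 f [ 0.3 -0.8  0.2] grip 0.753
```

Emit:
{"method": "send_rows", "body": {
  "series": [
    {"x": 2.12,"y": -0.43,"roll": 0,"z": 0.75},
    {"x": 2.12,"y": -0.43,"roll": 0,"z": 0.75},
    {"x": 2.12,"y": -0.43,"roll": 0,"z": 0.75},
    {"x": 2.12,"y": -0.43,"roll": 0,"z": 0.75},
    {"x": 2.12,"y": -0.43,"roll": 0,"z": 0.75},
    {"x": 2.12,"y": -0.43,"roll": 0,"z": 0.8},
    {"x": 0,"y": 0,"roll": 0,"z": 0},
    {"x": 0,"y": 0,"roll": 0,"z": 0},
    {"x": 0,"y": 0,"roll": 0,"z": 0}
  ]
}}

```text
t: 17.97
position: [0.3125, 0.3005, 0.0994]
tool_rot: [[-0.561, 0.828, -0.0], [0.828, 0.561, -0.0], [-0.0, -0.0, -1.0]]
ft_force: [0.9, 0.7, 0.5]
grip_width: 0.75
```

Run:
```python
from h import *
p=shot("wrist");go([.3127,.3010,.004],D[2]+np.pi/2)
print([(q["score"],q["uv"]) for q in bot.cut_out("bearing_a_c",p)]);cv2.imwrite("pics/w9.png",p["image"]);print(proj(p,[.3127,.3010,.015]))
```

```text
t 18.02 at [0.3127 0.3003 0.0995] roll -0.0 shift cm [0.06 0.04 9.55] q7 1.23 f [0.5 0.4 0.3] grip 0.751
[]
[[323.80993695 248.99581268]]
```

View pics/w9.png

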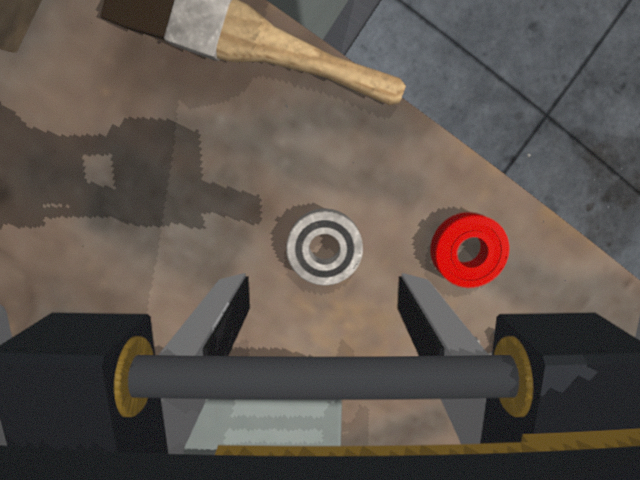

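Bearing at (325,248), as predicted (324,249); the red ring (470,250) is well outside the fingers. Descend.

Emit:
{"method": "send_rows", "body": {
  "series": [
    {"x": 0.1,"y": 0,"roll": 0,"z": 1.5},
    {"x": 0,"y": 0,"roll": 0,"z": 1.5},
    {"x": 0,"y": 0,"roll": 0,"z": 1.5},
    {"x": 0,"y": 0,"roll": 0,"z": 1.5},
    {"x": 0,"y": 0,"roll": 0,"z": 1.5},
    {"x": 0,"y": 0,"roll": 0,"z": 1.2},
    {"x": 0,"y": 0,"roll": 0,"z": 0.8},
    {"x": 0,"y": 0,"roll": 0,"z": 0},
    {"x": 0,"y": 0,"roll": 0,"z": 0}
  ]
}}

```text
t: 18.82
position: [0.3115, 0.301, 0.0045]
tool_rot: [[-0.56, 0.828, -0.0], [0.828, 0.56, -0.0], [-0.0, -0.001, -1.0]]
ft_force: [-0.2, 0.3, -0.4]
grip_width: 0.748
```

Emit:
{"method": "send_rows", "body": {
  "hand": 0.3,
  "squeeze": 30,
  "series": [
    {"x": 0,"y": 0,"roll": 0,"z": 0},
    {"x": 0,"y": 0,"roll": 0,"z": 0},
    {"x": 0,"y": 0,"roll": 0,"z": 0},
    {"x": 0,"y": 0,"roll": 0,"z": 0},
    {"x": 0,"y": 0,"roll": 0,"z": 0},
    {"x": 0,"y": 0,"roll": 0,"z": 0}
  ]
}}

```text
t: 19.32
position: [0.3115, 0.3015, 0.0049]
tool_rot: [[-0.561, 0.828, 0.001], [0.828, 0.561, 0.001], [0.0, 0.001, -1.0]]
ft_force: [-0.4, -1.2, 8.2]
grip_width: 0.54
```

Run:
```python
from h import *
go(dw(.018,.086,.1335),D[2]+np.pi/2)
```

```text
t 19.32 at [0.3115 0.3015 0.0049] roll 0.001 shift cm [ -4.83  19.18 -12.86] q7 1.2 f [-0.4 -1.2  8.2] grip 0.54
```

Emit:
{"method": "send_rows", "body": {
  "series": [
    {"x": 0,"y": 0,"roll": 0,"z": -1.5},
    {"x": 0,"y": 0,"roll": 0,"z": -2},
    {"x": 0,"y": 0,"roll": 0,"z": -2},
    {"x": 0,"y": 0,"roll": 0,"z": -2},
    {"x": 0,"y": 0,"roll": 0,"z": -2},
    {"x": -0.4,"y": 1,"roll": 0,"z": -2},
    {"x": -0.6,"y": 2,"roll": 0,"z": -1.4},
    {"x": -0.6,"y": 2,"roll": 0,"z": 0},
    {"x": -0.6,"y": 2,"roll": 0,"z": 0},
    {"x": -0.6,"y": 2,"roll": 0,"z": 0},
    {"x": -0.6,"y": 2,"roll": 0,"z": 0},
    {"x": -0.6,"y": 2,"roll": 0,"z": 0}
  ]
}}

```text
t: 20.32
position: [0.4422, 0.3411, 0.1335]
tool_rot: [[-0.561, 0.828, -0.0], [0.828, 0.561, -0.0], [-0.0, -0.0, -1.0]]
ft_force: [0.2, 0.5, -2.1]
grip_width: 0.543
```

Emit:
{"method": "send_rows", "body": {
  "series": [
    {"x": -0.4,"y": 2,"roll": 0,"z": 0},
    {"x": -0.4,"y": 2,"roll": 0,"z": 0},
    {"x": 0,"y": 1.6,"roll": 0,"z": 0},
    {"x": 0,"y": 0.5,"roll": 0,"z": 0},
    {"x": 0,"y": 0,"roll": 0,"z": 0},
    {"x": 0,"y": 0,"roll": 0,"z": 0},
    {"x": 0,"y": 0,"roll": 0,"z": 0}
  ]
}}

```text
t: 20.9
position: [0.4954, 0.3681, 0.1333]
tool_rot: [[-0.561, 0.828, -0.001], [0.828, 0.561, -0.0], [-0.0, -0.001, -1.0]]
ft_force: [0.0, 0.4, -1.8]
grip_width: 0.54
```

Run:
```python
from h import *
go(dw(.018,.086,.054),D[2]+np.pi/2)
p=shot("wrist");cv2.imwrite("pics/w10.png",p["image"])
p=shot("top");cv2.imwrite("pics/t10.png",cv2.resize(p["image"][100:300,180:440],(780,600)))
```

```text
t 20.9 at [0.4954 0.3681 0.1333] roll 0.001 shift cm [-0.05  0.21  7.93] q7 1.42 f [ 0.   0.4 -1.8] grip 0.54
```

View pics/w10.png

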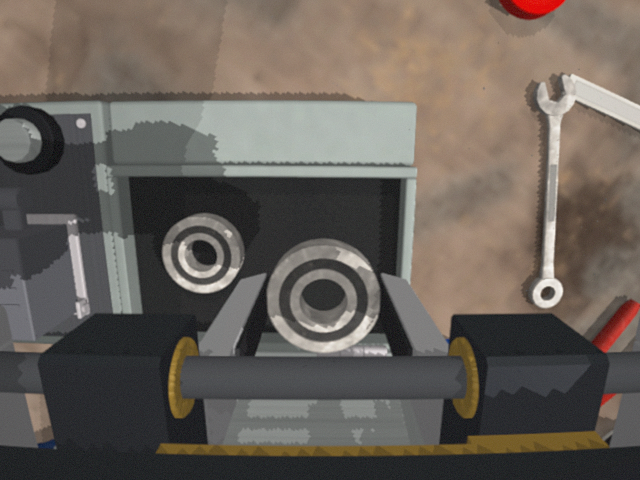

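Emit:
{"method": "send_rows", "body": {
  "series": [
    {"x": 0,"y": 0,"roll": 0,"z": 1.5},
    {"x": 0,"y": 0,"roll": 0,"z": 1.5},
    {"x": 0,"y": 0,"roll": 0,"z": 1.5},
    {"x": 0,"y": 0,"roll": 0,"z": 1.5},
    {"x": 0,"y": 0,"roll": 0,"z": 1.2},
    {"x": 0,"y": 0,"roll": 0,"z": 0.6},
    {"x": 0,"y": 0,"roll": 0,"z": 0.2},
    {"x": 0,"y": 0,"roll": 0,"z": 0.1},
    {"x": 0,"y": 0,"roll": 0,"z": 0.1},
    {"x": 0,"y": 0,"roll": 0,"z": 0},
    {"x": 0,"y": 0,"roll": 0,"z": 0}
  ]
}}

```text
t: 21.92
position: [0.4966, 0.3688, 0.0519]
tool_rot: [[-0.561, 0.828, 0.001], [0.828, 0.561, 0.001], [0.0, 0.001, -1.0]]
ft_force: [-0.2, 0.5, -1.0]
grip_width: 0.541
```

Emit:
{"method": "send_rows", "body": {
  "series": [
    {"x": 0,"y": 0,"roll": 0,"z": 0.05},
    {"x": 0,"y": 0,"roll": 0,"z": 0},
    {"x": 0,"y": 0,"roll": 0,"z": 0}
  ]
}}

```text
t: 22.17
position: [0.4964, 0.3686, 0.051]
tool_rot: [[-0.561, 0.828, 0.0], [0.828, 0.561, 0.0], [0.0, 0.0, -1.0]]
ft_force: [-0.5, -0.2, -0.2]
grip_width: 0.542
```

Emit:
{"method": "send_rows", "body": {
  "hand": 0.63,
  "series": [
    {"x": 0,"y": 0,"roll": 0,"z": 0},
    {"x": 0,"y": 0,"roll": 0,"z": 0},
    {"x": 0,"y": 0,"roll": 0,"z": 0},
    {"x": 0,"y": 0,"roll": 0,"z": -1},
    {"x": 0,"y": 0,"roll": 0,"z": -1.5},
    {"x": 0,"y": 0,"roll": 0,"z": -1.5},
    {"x": 0,"y": 0,"roll": 0,"z": -2},
    {"x": 0,"y": 0,"roll": 0,"z": -2},
    {"x": -0.3,"y": -1.5,"roll": 0,"z": -2.5},
    {"x": -0.3,"y": -3,"roll": 0,"z": -3},
    {"x": -0.5,"y": -3,"roll": 0,"z": -3},
    {"x": -0.5,"y": -3,"roll": 0,"z": -3}
  ]
}}

```text
t: 23.17
position: [0.4188, 0.2969, 0.2455]
tool_rot: [[-0.561, 0.828, 0.0], [0.828, 0.561, 0.0], [0.0, 0.0, -1.0]]
ft_force: [-0.2, 0.0, 1.4]
grip_width: 0.631
```

Emit:
{"method": "send_rows", "body": {
  "hand": 0.34,
  "series": [
    {"x": 0,"y": 0,"roll": 0,"z": -1},
    {"x": 0,"y": 0,"roll": 0,"z": 0},
    {"x": 0,"y": 0,"roll": 0,"z": 0},
    {"x": 0,"y": 0,"roll": 0,"z": 0}
  ]
}}

```text
t: 23.5
position: [0.4199, 0.2981, 0.2532]
tool_rot: [[-0.561, 0.828, -0.001], [0.828, 0.561, -0.0], [-0.0, -0.001, -1.0]]
ft_force: [0.6, -0.3, -0.7]
grip_width: 0.381
```

Run:
```python
from h import *
go(dw(.052,.046,.31),D[2])
p=shot("wrist");cv2.imwrite("pics/w11.png",p["image"])
p=shot("scene");cv2.imwrite("pics/s11.png",cv2.resize(p["image"][120:320,200:460],(780,600)))
```

```text
t 23.5 at [0.4199 0.2981 0.2532] roll 1.572 shift cm [13.79  2.47 -5.68] q7 1.42 f [ 0.6 -0.3 -0.7] grip 0.381
```

View pics/w11.png

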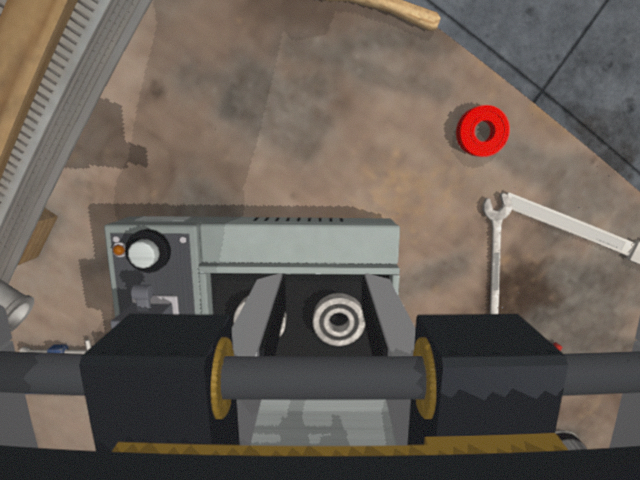

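View pics/s11.png

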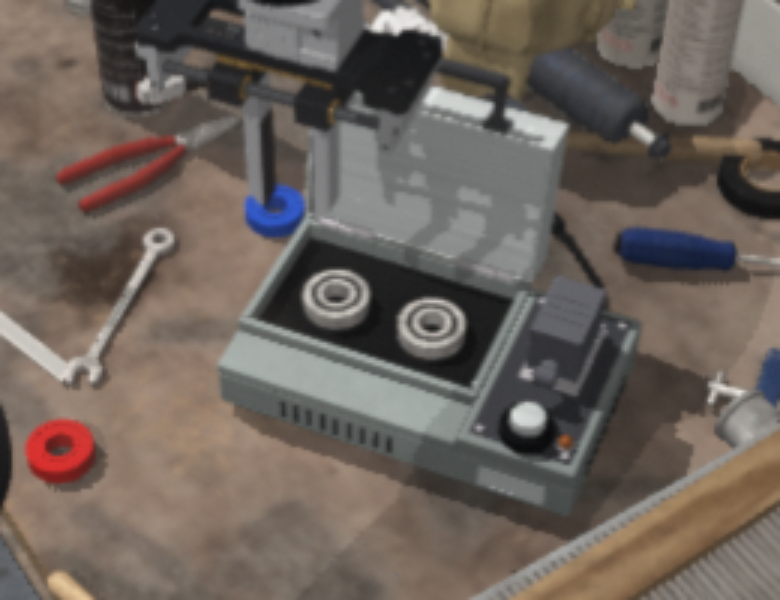

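Run:
```python
from h import *
p=shot("top");cv2.imwrite("pics/t11.png",p["image"])
print([(q["score"],q["uv"]) for q in bot.cut_out("nut_a_c",p)])
im=cv2.imread("pics/wrist0.png");cv2.imwrite("pics/w0c.png",cv2.resize(im[60:260,500:640],None,fx=4,fy=3))
```

```text
[(0.74, [344.7, 151.1])]
```

View pics/t11.png

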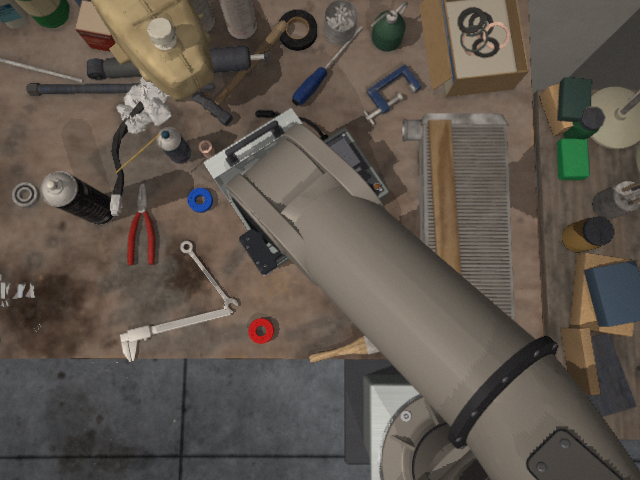

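View pics/w0c.png

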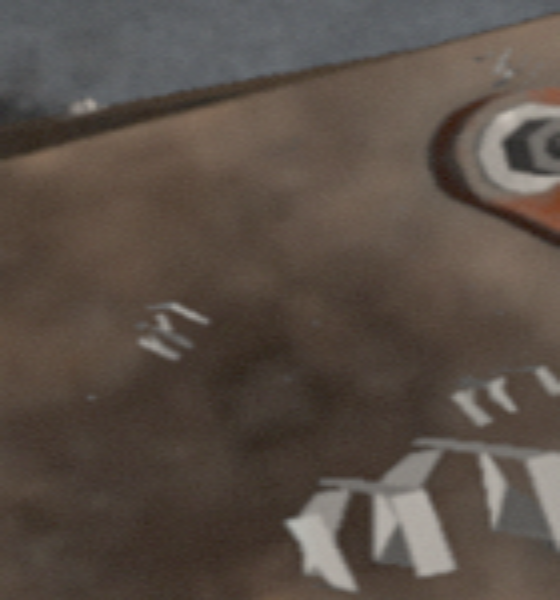

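Emit:
{"method": "send_rows", "body": {
  "series": [
    {"x": 0,"y": 0,"roll": 0.121,"z": -1},
    {"x": 0,"y": 0,"roll": 0.121,"z": -1},
    {"x": 0,"y": 0,"roll": 0.121,"z": -1},
    {"x": 0,"y": 0,"roll": 0.121,"z": -1},
    {"x": 0,"y": 0,"roll": 0.121,"z": -1},
    {"x": 0,"y": 0,"roll": 0.121,"z": -0.7},
    {"x": 0,"y": 0,"roll": 0.121,"z": 0},
    {"x": 0,"y": 0,"roll": 0.121,"z": 0},
    {"x": 0,"y": 0,"roll": 0.121,"z": 0},
    {"x": 0,"y": 0,"roll": 0.121,"z": 0},
    {"x": 0,"y": 0,"roll": 0.121,"z": 0},
    {"x": 0,"y": 0,"roll": 0.121,"z": 0}
  ]
}}

```text
t: 24.7
position: [0.4199, 0.2979, 0.31]
tool_rot: [[0.76, 0.65, -0.001], [0.65, -0.76, -0.001], [-0.001, 0.0, -1.0]]
ft_force: [0.7, -0.2, 0.0]
grip_width: 0.343
```

Emit:
{"method": "send_rows", "body": {
  "series": [
    {"x": 0,"y": 0,"roll": 0.12,"z": 0},
    {"x": 2,"y": 0.35,"roll": 0,"z": 0},
    {"x": 2,"y": 0.35,"roll": 0,"z": 0},
    {"x": 2,"y": 0.35,"roll": 0,"z": 0},
    {"x": 2,"y": 0.35,"roll": 0,"z": 0},
    {"x": 2,"y": 0.35,"roll": 0,"z": 0},
    {"x": 2,"y": 0.35,"roll": 0,"z": 0},
    {"x": 1,"y": 0.35,"roll": 0,"z": 0},
    {"x": 0,"y": 0,"roll": 0,"z": 0},
    {"x": 0,"y": 0,"roll": 0,"z": 0},
    {"x": 0,"y": 0,"roll": 0,"z": 0}
  ]
}}

```text
t: 25.62
position: [0.5407, 0.35, 0.3105]
tool_rot: [[0.829, 0.56, -0.001], [0.56, -0.829, -0.0], [-0.001, -0.0, -1.0]]
ft_force: [-0.3, 1.1, -0.8]
grip_width: 0.339
```

Run:
```python
from h import *
go(dw(.1165,.046,.25),D[2])
p=shot("wrist");cv2.imwrite("pics/w12.png",p["image"]);print(proj(p,[dw(.118,.096,.225),dw(.118,-.004,.225)]))
```

```text
t 25.62 at [0.5407 0.35   0.3105] roll -0.0 shift cm [7.33 0.01 6.05] q7 -0.05 f [-0.3  1.1 -0.8] grip 0.339
[[437.01833503 174.03575744]
 [427.93585006 315.78130962]]
```

View pics/w12.png

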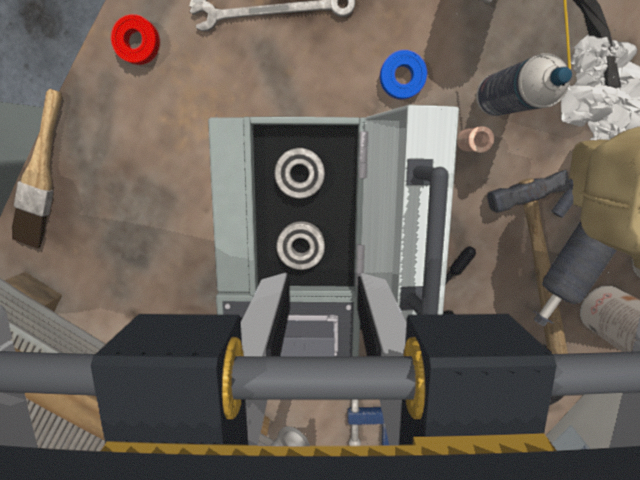

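Emit:
{"method": "send_rows", "body": {
  "series": [
    {"x": 2,"y": 0,"roll": 0,"z": 0},
    {"x": 2,"y": 0,"roll": 0,"z": 0},
    {"x": 2,"y": 0,"roll": 0,"z": 0},
    {"x": 1.4,"y": 0,"roll": 0,"z": 0},
    {"x": 0,"y": 0,"roll": 0,"z": 1.5},
    {"x": 0,"y": 0,"roll": 0,"z": 1.5},
    {"x": 0,"y": 0,"roll": 0,"z": 1.5},
    {"x": 0,"y": 0,"roll": 0,"z": 1.5},
    {"x": 0,"y": 0,"roll": 0,"z": 0},
    {"x": 0,"y": 0,"roll": 0,"z": 0}
  ]
}}

```text
t: 26.5
position: [0.602, 0.3916, 0.2509]
tool_rot: [[0.829, 0.56, -0.001], [0.56, -0.829, -0.0], [-0.001, -0.0, -1.0]]
ft_force: [0.3, 1.2, 0.6]
grip_width: 0.34
```

Run:
```python
from h import *
go(dw(.118,.046,.212),D[2])
p=shot("wrist");cv2.imwrite("pics/w13.png",p["image"]);print(proj(p,[dw(.118,.096,.225),dw(.118,-.004,.225)]))
```

```text
t 26.5 at [0.602  0.3916 0.2509] roll -0.0 shift cm [0.07 0.02 3.89] q7 -0.03 f [0.3 1.2 0.6] grip 0.34
[[324.40838148 181.41926478]
 [324.42367927 359.14501473]]
```

View pics/w13.png

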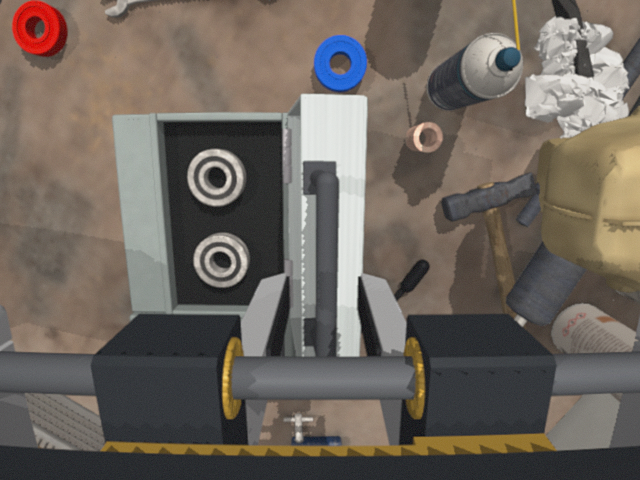

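Emit:
{"method": "send_rows", "body": {
  "series": [
    {"x": 0.1,"y": 0,"roll": 0,"z": 1.3},
    {"x": 0,"y": 0,"roll": 0,"z": 1.3},
    {"x": 0,"y": 0,"roll": 0,"z": 1.2},
    {"x": 0,"y": 0,"roll": 0,"z": 0},
    {"x": 0,"y": 0,"roll": 0,"z": 0}
  ]
}}

```text
t: 26.97
position: [0.603, 0.392, 0.2116]
tool_rot: [[0.829, 0.56, -0.002], [0.56, -0.829, -0.001], [-0.002, 0.0, -1.0]]
ft_force: [-0.0, -0.3, -0.1]
grip_width: 0.338
```

Emit:
{"method": "send_rows", "body": {
  "hand": 0,
  "squeeze": 8,
  "series": [
    {"x": 0,"y": 0,"roll": 0,"z": 0},
    {"x": 0,"y": 0,"roll": 0,"z": 0},
    {"x": 0,"y": 0,"roll": 0,"z": 0},
    {"x": 0,"y": 0,"roll": 0,"z": 0},
    {"x": 0,"y": 0,"roll": 0,"z": 0}
  ]
}}

```text
t: 27.38
position: [0.6036, 0.3924, 0.2133]
tool_rot: [[0.829, 0.56, 0.0], [0.56, -0.829, 0.0], [0.0, -0.0, -1.0]]
ft_force: [-1.4, -1.8, 3.9]
grip_width: 0.124
```

Run:
```python
from h import *
go(dw(.118,.046,.212),D[2])
arc(.1653,1.78,.0605,24)
```

```text
t 27.38 at [0.6036 0.3924 0.2133] roll -0.001 shift cm [-0.1  -0.    0.13] q7 -0.03 f [-1.4 -1.8  3.9] grip 0.124
[(np.float64(-1.17), np.float64(-0.2)), (np.float64(-1.18), np.float64(-0.12)), (np.float64(-1.18), np.float64(-0.04)), (np.float64(-1.18), np.float64(0.05)), (np.float64(-1.18), np.float64(0.13)), (np.float64(-1.16), np.float64(0.22)), (np.float64(-1.15), np.float64(0.3)), (np.float64(-1.12), np.float64(0.38)), (np.float64(-1.09), np.float64(0.46)), (np.float64(-1.05), np.float64(0.54)), (np.float64(-1.01), np.float64(0.61)), (np.float64(-0.97), np.float64(0.68)), (np.float64(-0.92), np.float64(0.75)), (np.float64(-0.86), np.float64(0.81)), (np.float64(-0.8), np.float64(0.87)), (np.float64(-0.73), np.float64(0.93)), (np.float64(-0.67), np.float64(0.98)), (np.float64(-0.59), np.float64(1.02)), (np.float64(-0.52), np.float64(1.06)), (np.float64(-0.44), np.float64(1.1)), (np.float64(-0.36), np.float64(1.13)), (np.float64(-0.28), np.float64(1.15)), (np.float64(-0.2), np.float64(1.17)), (np.float64(-0.11), np.float64(1.18))]
```

Emit:
{"method": "send_rows", "body": {
  "series": [
    {"x": -1.17,"y": 0,"roll": 0,"z": -0.2},
    {"x": -1.18,"y": 0,"roll": 0,"z": -0.12},
    {"x": -1.18,"y": 0,"roll": 0,"z": -0.04},
    {"x": -1.18,"y": 0,"roll": 0,"z": 0.05},
    {"x": -1.18,"y": 0,"roll": 0,"z": 0.13},
    {"x": -1.16,"y": 0,"roll": 0,"z": 0.22},
    {"x": -1.15,"y": 0,"roll": 0,"z": 0.3},
    {"x": -1.12,"y": 0,"roll": 0,"z": 0.38}
  ]
}}

```text
t: 28.05
position: [0.5259, 0.3403, 0.206]
tool_rot: [[0.829, 0.56, 0.001], [0.56, -0.829, 0.001], [0.001, -0.0, -1.0]]
ft_force: [0.2, 1.2, 0.8]
grip_width: 0.122
```

Emit:
{"method": "send_rows", "body": {
  "series": [
    {"x": -1.09,"y": 0,"roll": 0,"z": 0.46},
    {"x": -1.05,"y": 0,"roll": 0,"z": 0.54},
    {"x": -1.01,"y": 0,"roll": 0,"z": 0.61},
    {"x": -0.97,"y": 0,"roll": 0,"z": 0.68},
    {"x": -0.92,"y": 0,"roll": 0,"z": 0.75},
    {"x": -0.86,"y": 0,"roll": 0,"z": 0.81},
    {"x": -0.8,"y": 0,"roll": 0,"z": 0.87},
    {"x": -0.73,"y": 0,"roll": 0,"z": 0.93}
  ]
}}

```text
t: 28.72
position: [0.4643, 0.2986, 0.149]
tool_rot: [[0.829, 0.56, 0.0], [0.56, -0.829, 0.001], [0.001, -0.0, -1.0]]
ft_force: [-0.3, 0.8, -0.7]
grip_width: 0.122
```

Run:
```python
from h import *
go(dw(-.0815,.046,.0600),D[2])
```

```text
t 28.72 at [0.4643 0.2986 0.149 ] roll -0.0 shift cm [-3.26  0.03  8.9 ] q7 -0.06 f [-0.3  0.8 -0.7] grip 0.122
```

Emit:
{"method": "send_rows", "body": {
  "series": [
    {"x": -0.67,"y": 0,"roll": 0,"z": 0.98},
    {"x": -0.59,"y": 0,"roll": 0,"z": 1.02},
    {"x": -0.52,"y": 0,"roll": 0,"z": 1.06},
    {"x": -0.44,"y": 0,"roll": 0,"z": 1.1},
    {"x": -0.36,"y": 0,"roll": 0,"z": 1.13},
    {"x": -0.28,"y": 0,"roll": 0,"z": 1.15},
    {"x": -0.2,"y": 0,"roll": 0,"z": 1.1},
    {"x": -0.05,"y": 0,"roll": 0,"z": 0.8},
    {"x": 0,"y": 0,"roll": 0,"z": 0},
    {"x": 0,"y": 0,"roll": 0,"z": 0}
  ]
}}

```text
t: 29.55
position: [0.4385, 0.2808, 0.0653]
tool_rot: [[0.829, 0.56, -0.001], [0.56, -0.829, -0.001], [-0.002, 0.0, -1.0]]
ft_force: [-3.1, -0.7, -1.4]
grip_width: 0.126
```

Run:
```python
from h import *
go(dw(-.0815,.046,.0600),D[2])
```

```text
t 29.55 at [0.4385 0.2808 0.0653] roll -0.001 shift cm [-0.13  0.01  0.53] q7 -0.06 f [-3.1 -0.7 -1.4] grip 0.126
```

Emit:
{"method": "send_rows", "body": {
  "series": [
    {"x": 0,"y": 0,"roll": 0,"z": 0.2},
    {"x": 0,"y": 0,"roll": 0,"z": 0.2},
    {"x": 0,"y": 0,"roll": 0,"z": 0},
    {"x": 0,"y": 0,"roll": 0,"z": 0}
  ]
}}

```text
t: 29.88
position: [0.4384, 0.2807, 0.0618]
tool_rot: [[0.829, 0.56, -0.001], [0.56, -0.829, -0.001], [-0.001, 0.0, -1.0]]
ft_force: [-4.8, -1.4, -2.6]
grip_width: 0.126
```

Emit:
{"method": "send_rows", "body": {
  "hand": 0.34,
  "series": [
    {"x": 0,"y": 0,"roll": 0,"z": 0},
    {"x": 0,"y": 0,"roll": 0,"z": 0},
    {"x": 0,"y": 0,"roll": 0,"z": 0},
    {"x": 0,"y": 0,"roll": 0,"z": 0},
    {"x": 0,"y": 0,"roll": 0,"z": -1.5},
    {"x": 0,"y": 0,"roll": 0,"z": -2.5},
    {"x": 0,"y": 0,"roll": 0,"z": -3},
    {"x": 0,"y": 0,"roll": -0.12,"z": -3},
    {"x": 0,"y": 0,"roll": -0.12,"z": -3},
    {"x": 0,"y": 0,"roll": -0.12,"z": -1},
    {"x": 0,"y": 0,"roll": -0.12,"z": 0},
    {"x": 0,"y": 0,"roll": -0.12,"z": 0}
  ]
}}

```text
t: 30.88
position: [0.4395, 0.2815, 0.203]
tool_rot: [[0.363, 0.932, 0.002], [0.932, -0.363, 0.002], [0.002, 0.001, -1.0]]
ft_force: [-0.6, 0.5, -0.2]
grip_width: 0.343
```

Emit:
{"method": "send_rows", "body": {
  "series": [
    {"x": 0,"y": 0,"roll": -0.12,"z": 0},
    {"x": 0,"y": 0,"roll": -0.12,"z": 0},
    {"x": 0,"y": 0,"roll": -0.12,"z": 0},
    {"x": 0,"y": 0,"roll": -0.12,"z": 0},
    {"x": 0,"y": 0,"roll": -0.12,"z": 0},
    {"x": 0,"y": 0,"roll": -0.12,"z": 0},
    {"x": 0,"y": 0,"roll": -0.12,"z": 0},
    {"x": 0,"y": 0,"roll": -0.12,"z": 0},
    {"x": 0,"y": 0,"roll": 0,"z": 0}
  ]
}}

```text
t: 31.63
position: [0.4391, 0.2811, 0.2018]
tool_rot: [[-0.556, 0.831, 0.0], [0.831, 0.556, 0.0], [-0.0, 0.0, -1.0]]
ft_force: [0.3, -0.3, -0.0]
grip_width: 0.342
```

Run:
```python
from h import *
go(dw(-.085,-.0957,.15),D[2]+np.pi/2)
p=shot("scene");cv2.imwrite("pics/s14.png",cv2.resize(p["image"][120:320,200:460],(780,600)))
```

```text
t 31.63 at [0.4391 0.2811 0.2018] roll -0.005 shift cm [-14.16  -0.55   5.18] q7 1.45 f [ 0.3 -0.3 -0. ] grip 0.342
```

View pics/s14.png

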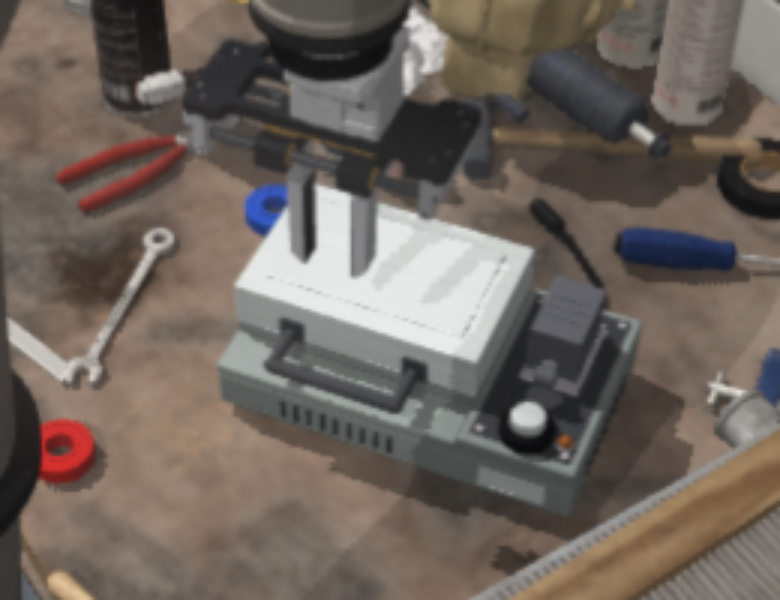

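Emit:
{"method": "send_rows", "body": {
  "series": [
    {"x": -2.8,"y": 0.4,"roll": 0,"z": 0.4},
    {"x": -2.8,"y": 0.4,"roll": 0,"z": 0.4},
    {"x": -2.8,"y": 0.4,"roll": 0,"z": 0.4},
    {"x": -2.8,"y": 0.4,"roll": 0,"z": 0.4},
    {"x": -2.8,"y": 0.4,"roll": 0,"z": 0.4},
    {"x": 0,"y": 0,"roll": 0,"z": 0},
    {"x": 0,"y": 0,"roll": 0,"z": 0},
    {"x": 0,"y": 0,"roll": 0,"z": 0}
  ]
}}

```text
t: 32.35
position: [0.5325, 0.1757, 0.1816]
tool_rot: [[-0.548, 0.836, -0.0], [0.836, 0.548, 0.0], [0.0, -0.0, -1.0]]
ft_force: [0.3, 0.9, 0.1]
grip_width: 0.339
```

Run:
```python
from h import *
import pickle
go(dw(-.085,-.0957,.15),D[2]+np.pi/2)
p=shot("wrist");cv2.imwrite("pics/w15.png",p["image"]);pickle.dump(p,open("w15.pkl","wb"))
print(proj(p,[dw(-.025,-.0957,.087),dw(-.06,-.0975,.078)]))
```

```text
t 32.35 at [0.5325 0.1757 0.1816] roll -0.014 shift cm [-0.2  -2.38  3.16] q7 1.72 f [0.3 0.9 0.1] grip 0.339
[[321.3294463  293.33150563]
 [318.12221609 243.50794629]]
```

View pics/w15.png

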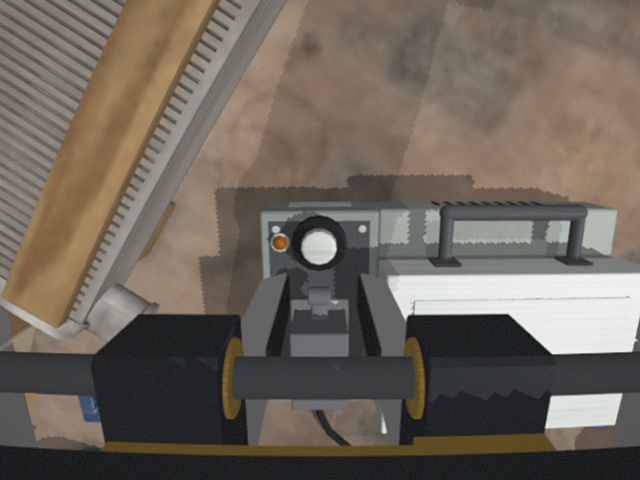

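Run:
```python
import cv2
im=cv2.imread("pics/w15.png")[200:350,240:410];cv2.imwrite("pics/w15z.png",cv2.resize(im,None,fx=4,fy=4,interpolation=cv2.INTER_CUBIC))
```

View pics/w15z.png

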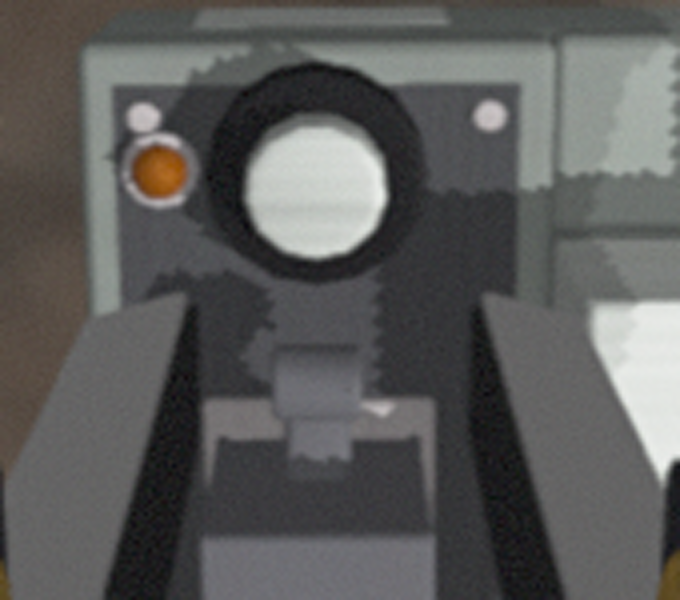

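Emit:
{"method": "send_rows", "body": {
  "series": [
    {"x": -0.1,"y": -1.5,"roll": -0.014,"z": 0.5},
    {"x": 0,"y": -1.5,"roll": 0,"z": 0.5},
    {"x": 0,"y": 0,"roll": 0,"z": 0},
    {"x": 0,"y": 0,"roll": 0,"z": 0},
    {"x": 0,"y": 0,"roll": 0,"z": 0}
  ]
}}

```text
t: 32.82
position: [0.5086, 0.1588, 0.1722]
tool_rot: [[-0.563, 0.827, 0.001], [0.827, 0.563, 0.001], [0.0, 0.001, -1.0]]
ft_force: [-0.0, 0.4, 1.1]
grip_width: 0.341
```

Run:
```python
from h import *
import pickle
go(dw(-.085,-.0957,.15),D[2]+np.pi/2)
p=shot("wrist");pickle.dump(p,open("w16.pkl","wb"))
im=p["image"][180:330,240:410];cv2.imwrite("pics/w16z.png",cv2.resize(im,None,fx=4,fy=4,interpolation=cv2.INTER_CUBIC))
```

```text
t 32.82 at [0.5086 0.1588 0.1722] roll 0.003 shift cm [-0.14  0.54  2.22] q7 1.74 f [-0.   0.4  1.1] grip 0.341
```

View pics/w16z.png

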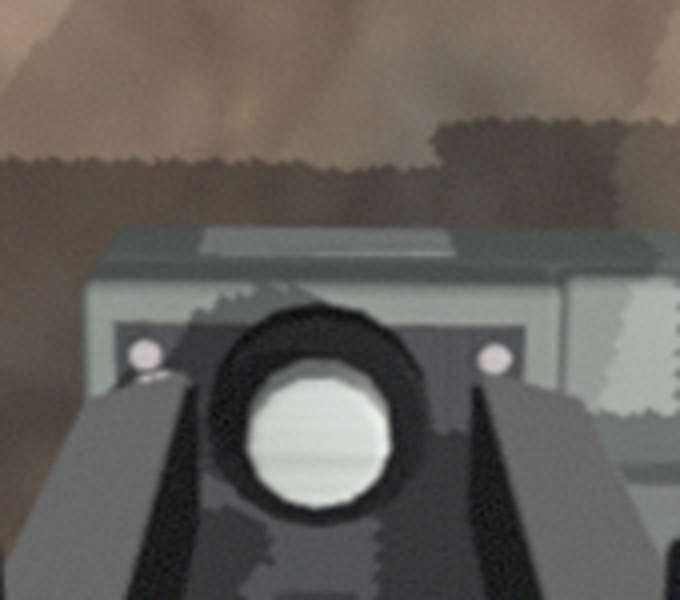

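Run:
```python
from h import *
import pickle
a=pickle.load(open("w15.pkl","rb"));b=pickle.load(open("w16.pkl","rb"))
B,e=tri([(a,(319.2,246.7)),(b,(319.7,289.2))]);print("button",B,e,wd(B))
K=plane(a,[(319.5,295.3)],.087)[0];print("knob",K,wd(K))
pt=shot("top")
go([K[0],K[1],.15],D[2]+np.pi/2)
```

```text
button [0.53683674 0.17491693 0.07972173] [np.float64(5.028573350714199e-05), np.float64(5.0285733507233885e-05)] [-0.05802933 -0.09678704]
knob [0.56558797 0.19403614 0.087     ] [-0.02350242 -0.09705154]
t 32.92 at [0.5088 0.1586 0.1721] roll 0.003 shift cm [-0.25  6.69  2.21] q7 1.74 f [-0.1 -0.3 -0.1] grip 0.338
```

Emit:
{"method": "send_rows", "body": {
  "series": [
    {"x": -0.05,"y": 1.7,"roll": 0,"z": 0.5},
    {"x": -0.05,"y": 1.7,"roll": 0,"z": 0.5},
    {"x": -0.05,"y": 1.7,"roll": 0,"z": 0.5},
    {"x": -0.1,"y": 1.6,"roll": 0,"z": 0.5},
    {"x": 0,"y": 0,"roll": 0,"z": 1.5},
    {"x": 0,"y": 0,"roll": 0,"z": 1.5},
    {"x": 0,"y": 0,"roll": 0,"z": 0},
    {"x": 0,"y": 0,"roll": 0,"z": 0},
    {"x": 0,"y": 0,"roll": 0,"z": 0}
  ]
}}

```text
t: 33.67
position: [0.5655, 0.1937, 0.1224]
tool_rot: [[-0.562, 0.827, 0.001], [0.827, 0.562, 0.0], [-0.0, 0.001, -1.0]]
ft_force: [-0.4, 0.4, -0.0]
grip_width: 0.34
```

Run:
```python
from h import *
go([.5655,.194,.078],D[2]+np.pi/2)
p=shot("wrist");cv2.imwrite("pics/w17.png",p["image"]);print(proj(p,[.5655,.194,.087]))
```

```text
t 33.67 at [0.5655 0.1937 0.1224] roll 0.003 shift cm [0.03 0.01 4.44] q7 1.73 f [-0.4  0.4 -0. ] grip 0.34
[[324.04200112 270.10693072]]
```

View pics/w17.png

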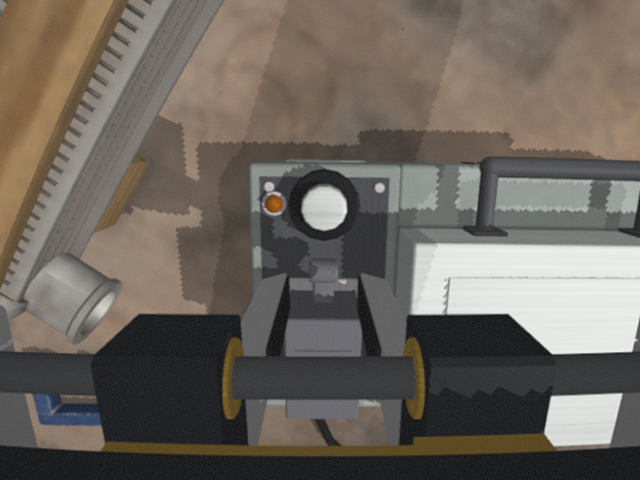

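Emit:
{"method": "send_rows", "body": {
  "series": [
    {"x": 0,"y": 0,"roll": 0,"z": 1.5},
    {"x": 0,"y": 0,"roll": 0,"z": 1.5},
    {"x": 0,"y": 0,"roll": 0,"z": 1.4},
    {"x": 0,"y": 0,"roll": 0,"z": 0},
    {"x": 0,"y": 0,"roll": 0,"z": 0}
  ]
}}

```text
t: 34.13
position: [0.5652, 0.1934, 0.0782]
tool_rot: [[-0.562, 0.827, -0.0], [0.827, 0.562, -0.0], [-0.0, -0.0, -1.0]]
ft_force: [0.3, -0.1, 0.9]
grip_width: 0.337
```

Emit:
{"method": "send_rows", "body": {
  "hand": 0,
  "squeeze": 10,
  "series": [
    {"x": 0,"y": 0,"roll": 0,"z": 0},
    {"x": 0,"y": 0,"roll": 0,"z": 0},
    {"x": 0,"y": 0,"roll": 0,"z": 0},
    {"x": 0,"y": 0,"roll": 0,"z": 0},
    {"x": 0,"y": 0,"roll": 0,"z": 0}
  ]
}}

```text
t: 34.55
position: [0.5656, 0.1936, 0.0786]
tool_rot: [[-0.562, 0.827, 0.001], [0.827, 0.562, 0.001], [-0.0, 0.001, -1.0]]
ft_force: [-1.2, -0.2, 7.4]
grip_width: 0.171
```

Run:
```python
from h import *
go([.5655,.194,.078],D[2]+np.pi/2)
arc(.0786,.257,1.90,18)
```

```text
t 34.55 at [0.5656 0.1936 0.0786] roll 0.003 shift cm [0.04 0.01 0.06] q7 1.72 f [-1.2 -0.2  7.4] grip 0.171
[(np.float64(0.21), np.float64(-0.68)), (np.float64(0.28), np.float64(-0.66)), (np.float64(0.33), np.float64(-0.63)), (np.float64(0.39), np.float64(-0.6)), (np.float64(0.44), np.float64(-0.56)), (np.float64(0.49), np.float64(-0.52)), (np.float64(0.54), np.float64(-0.47)), (np.float64(0.58), np.float64(-0.42)), (np.float64(0.62), np.float64(-0.37)), (np.float64(0.65), np.float64(-0.31)), (np.float64(0.67), np.float64(-0.25)), (np.float64(0.69), np.float64(-0.19)), (np.float64(0.71), np.float64(-0.12)), (np.float64(0.71), np.float64(-0.06)), (np.float64(0.72), np.float64(0.01)), (np.float64(0.71), np.float64(0.07)), (np.float64(0.7), np.float64(0.14)), (np.float64(0.69), np.float64(0.2))]
```

Emit:
{"method": "send_rows", "body": {
  "series": [
    {"x": 0,"y": 0.21,"roll": 0,"z": -0.68},
    {"x": 0,"y": 0.28,"roll": 0,"z": -0.66},
    {"x": 0,"y": 0.33,"roll": 0,"z": -0.63},
    {"x": 0,"y": 0.39,"roll": 0,"z": -0.6},
    {"x": 0,"y": 0.44,"roll": 0,"z": -0.56},
    {"x": 0,"y": 0.49,"roll": 0,"z": -0.52},
    {"x": 0,"y": 0.54,"roll": 0,"z": -0.47},
    {"x": 0,"y": 0.58,"roll": 0,"z": -0.42},
    {"x": 0,"y": 0.62,"roll": 0,"z": -0.37}
  ]
}}

```text
t: 35.3
position: [0.5979, 0.2152, 0.1273]
tool_rot: [[-0.562, 0.827, 0.0], [0.827, 0.562, -0.0], [-0.0, -0.0, -1.0]]
ft_force: [1.0, -3.1, -0.2]
grip_width: 0.173
```

Emit:
{"method": "send_rows", "body": {
  "series": [
    {"x": 0,"y": 0.65,"roll": 0,"z": -0.31},
    {"x": 0,"y": 0.67,"roll": 0,"z": -0.25},
    {"x": 0,"y": 0.69,"roll": 0,"z": -0.19},
    {"x": 0,"y": 0.71,"roll": 0,"z": -0.12},
    {"x": 0,"y": 0.71,"roll": 0,"z": -0.06},
    {"x": 0,"y": 0.72,"roll": 0,"z": 0},
    {"x": 0,"y": 0.71,"roll": 0,"z": 0.07},
    {"x": 0,"y": 0.7,"roll": 0,"z": 0.14},
    {"x": 0,"y": 0,"roll": 0,"z": 0},
    {"x": 0,"y": 0,"roll": 0,"z": 0}
  ]
}}

```text
t: 36.13
position: [0.6449, 0.2466, 0.1342]
tool_rot: [[-0.562, 0.827, 0.002], [0.827, 0.562, 0.0], [-0.001, 0.002, -1.0]]
ft_force: [4.4, -4.4, 3.4]
grip_width: 0.168
```

Run:
```python
from h import *
go(dw(.05,-.097,.13),D[2]+np.pi/2)
p=shot("scene");cv2.imwrite("pics/s18.png",cv2.resize(p["image"][120:320,200:460],(780,600)))
```

```text
t 36.13 at [0.6449 0.2466 0.1342] roll 0.002 shift cm [ 0.09 -2.16  0.42] q7 1.71 f [ 4.4 -4.4  3.4] grip 0.168
```

View pics/s18.png

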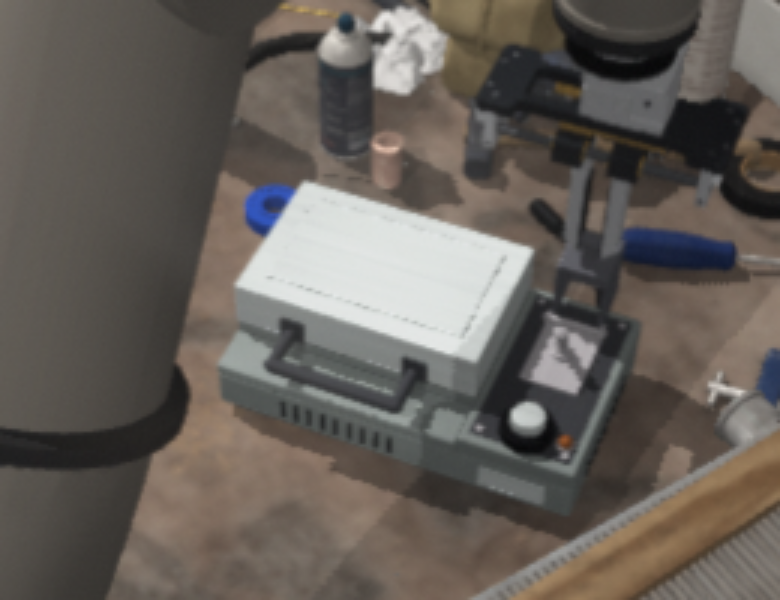

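Emit:
{"method": "send_rows", "body": {
  "hand": 0.34,
  "series": [
    {"x": 0,"y": 0,"roll": 0,"z": 0},
    {"x": 0,"y": 0,"roll": 0,"z": 0},
    {"x": 0,"y": 0,"roll": 0,"z": 0},
    {"x": 0,"y": 0,"roll": 0,"z": 0},
    {"x": 0,"y": 0,"roll": 0,"z": -1},
    {"x": 0,"y": 0,"roll": 0,"z": -1.5},
    {"x": 0,"y": 0,"roll": 0,"z": -1.5},
    {"x": 0,"y": -1,"roll": 0,"z": -1.5},
    {"x": 0,"y": -2,"roll": 0,"z": 0},
    {"x": 0,"y": -2,"roll": 0,"z": 0},
    {"x": 0,"y": -2,"roll": 0,"z": 0},
    {"x": 0,"y": -1,"roll": 0,"z": 0}
  ]
}}

```text
t: 37.18
position: [0.5757, 0.2004, 0.1899]
tool_rot: [[-0.562, 0.827, 0.0], [0.827, 0.562, 0.0], [-0.0, 0.0, -1.0]]
ft_force: [0.7, 0.1, 0.4]
grip_width: 0.341
```

Emit:
{"method": "send_rows", "body": {
  "hand": 0.25,
  "series": [
    {"x": 0,"y": 0,"roll": 0,"z": 0},
    {"x": 0,"y": 0,"roll": 0,"z": 0},
    {"x": 0,"y": 0,"roll": 0,"z": 0}
  ]
}}

```text
t: 37.43
position: [0.5778, 0.2022, 0.1893]
tool_rot: [[-0.563, 0.827, 0.001], [0.827, 0.563, 0.0], [0.0, 0.001, -1.0]]
ft_force: [0.0, 0.6, -0.3]
grip_width: 0.254
```

Run:
```python
from h import *
import pickle
go(dw(.011,-.097,.15),D[2]+np.pi/2)
p=shot("wrist");cv2.imwrite("pics/w19.png",p["image"]);pickle.dump(p,open("w19.pkl","wb"))
print(proj(p,[dw(.0115,-.097,.100),dw(.0525,-.097,.067),dw(.023,-.097,.069)]))
p=shot("scene");cv2.imwrite("pics/s19.png",cv2.resize(p["image"][180:280,330:460],(780,600)));pickle.dump(p,open("s19.pkl","wb"))
```

```text
t 37.43 at [0.5778 0.2022 0.1893] roll 0.003 shift cm [0.01 1.98 3.93] q7 1.72 f [ 0.   0.6 -0.3] grip 0.254
[[323.4647732  274.51088694]
 [323.27137049 310.18933392]
 [323.36857721 276.20142267]]
```

View pics/w19.png

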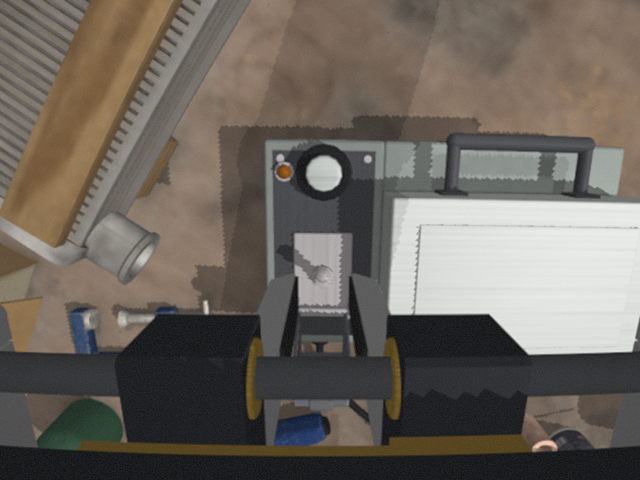

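View pics/s19.png

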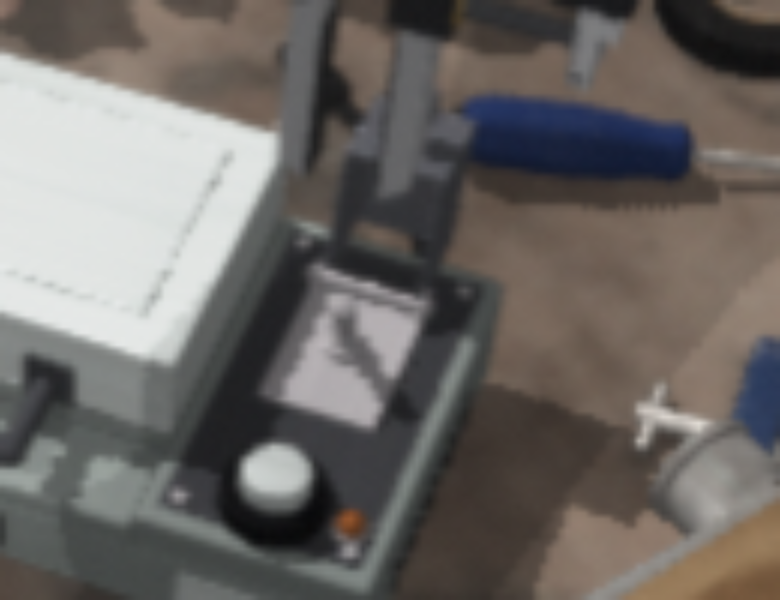

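Run:
```python
from h import *
import pickle
a=pickle.load(open("w19.pkl","rb"));b=pickle.load(open("s19.pkl","rb"))
X,e=tri([(a,(323,274.5)),(b,(387.5,232.5))]);print(X,e,wd(X))
go(dw(.011,-.097,.15),D[2]+np.pi/2)
```

```text
[0.59899077 0.21538325 0.08667749] [np.float64(0.0008120538797899435), np.float64(0.0008120538797899799)] [ 0.01612581 -0.09807572]
t 37.53 at [0.5776 0.2021 0.1889] roll 0.003 shift cm [0.01 2.   3.89] q7 1.72 f [-0.6  0.5 -1.2] grip 0.248
```

Emit:
{"method": "send_rows", "body": {
  "series": [
    {"x": 0,"y": 1,"roll": 0,"z": 1},
    {"x": 0,"y": 1.1,"roll": 0,"z": 1},
    {"x": 0,"y": 0,"roll": 0,"z": 1.5},
    {"x": 0,"y": 0,"roll": 0,"z": 1.5},
    {"x": 0,"y": 0,"roll": 0,"z": 1.5},
    {"x": 0,"y": 0,"roll": 0,"z": 1.5},
    {"x": 0,"y": 0,"roll": 0,"z": 1.3},
    {"x": 0,"y": 0,"roll": 0,"z": 0.8},
    {"x": 0,"y": 0,"roll": 0,"z": 0},
    {"x": 0,"y": 0,"roll": 0,"z": 0}
  ]
}}

```text
t: 38.37
position: [0.5945, 0.2134, 0.0876]
tool_rot: [[-0.562, 0.827, -0.001], [0.827, 0.562, -0.0], [0.0, -0.001, -1.0]]
ft_force: [0.2, 0.4, 0.8]
grip_width: 0.251
```

Emit:
{"method": "send_rows", "body": {
  "hand": 0,
  "squeeze": 5,
  "series": [
    {"x": 0,"y": 0,"roll": 0,"z": 0},
    {"x": 0,"y": 0,"roll": 0,"z": 0},
    {"x": 0,"y": 0,"roll": 0,"z": 0},
    {"x": 0,"y": 0,"roll": 0,"z": 0}
  ]
}}

```text
t: 38.7
position: [0.595, 0.2133, 0.0887]
tool_rot: [[-0.562, 0.827, 0.001], [0.827, 0.562, 0.0], [-0.0, 0.001, -1.0]]
ft_force: [1.1, -1.3, 1.4]
grip_width: 0.101
```

Run:
```python
from h import *
go(dw(.04,-.097,.088),D[2]+np.pi/2);print(wd(bot.get_state()["position"]))
```

```text
t 38.7 at [0.595  0.2133 0.0887] roll 0.002 shift cm [0.06 2.83 0.07] q7 1.72 f [ 1.1 -1.3  1.4] grip 0.101
[ 0.01167292 -0.09761079]
```

Emit:
{"method": "send_rows", "body": {
  "series": [
    {"x": 0,"y": 0.4,"roll": 0,"z": -0.1},
    {"x": 0,"y": 0.4,"roll": 0,"z": -0.1},
    {"x": 0,"y": 0.4,"roll": 0,"z": 0},
    {"x": 0,"y": 0.4,"roll": 0,"z": 0},
    {"x": 0,"y": 0.4,"roll": 0,"z": 0.1},
    {"x": 0,"y": 0.4,"roll": 0,"z": 0.1},
    {"x": 0,"y": 0.1,"roll": 0,"z": 0},
    {"x": 0,"y": 0,"roll": 0,"z": 0},
    {"x": 0,"y": 0,"roll": 0,"z": 0}
  ]
}}

```text
t: 39.45
position: [0.6154, 0.2269, 0.0876]
tool_rot: [[-0.562, 0.827, -0.0], [0.827, 0.562, -0.001], [-0.0, -0.001, -1.0]]
ft_force: [2.9, -4.7, 1.9]
grip_width: 0.102
```

Run:
```python
from h import *
go(dw(.04,-.097,.088),D[2]+np.pi/2);print(wd(bot.get_state()["position"]))
```

```text
t 39.45 at [0.6154 0.2269 0.0876] roll 0.002 shift cm [ 0.07  0.38 -0.04] q7 1.71 f [ 2.9 -4.7  1.9] grip 0.102
[ 0.03617536 -0.09769202]
```

Thrown. Release, rise, and check.

Emit:
{"method": "send_rows", "body": {
  "hand": 0.25,
  "series": [
    {"x": 0,"y": 0,"roll": 0,"z": 0},
    {"x": 0,"y": 0,"roll": 0,"z": 0},
    {"x": 0,"y": 0,"roll": 0,"z": 0},
    {"x": 0,"y": 0,"roll": 0,"z": -1},
    {"x": 0,"y": 0,"roll": 0,"z": -2},
    {"x": 0,"y": 0,"roll": 0,"z": -2},
    {"x": 0,"y": 0,"roll": 0,"z": -2},
    {"x": 0,"y": 0,"roll": 0,"z": -2},
    {"x": 0,"y": -1,"roll": 0,"z": -1},
    {"x": 0,"y": -1,"roll": 0,"z": 0},
    {"x": 0,"y": 0,"roll": 0,"z": 0},
    {"x": 0,"y": 0,"roll": 0,"z": 0}
  ]
}}

```text
t: 40.45
position: [0.5975, 0.2154, 0.1872]
tool_rot: [[-0.562, 0.827, -0.001], [0.827, 0.562, -0.001], [0.0, -0.001, -1.0]]
ft_force: [-0.3, 0.5, -0.4]
grip_width: 0.25
```

Run:
```python
from h import *
p=shot("wrist");cv2.imwrite("pics/w20.png",p["image"])
go([.6455,.2466,.18],D[2]+np.pi/2)
print(proj(p,[dw(.0113,-.097,.100),dw(.0375,-.097,.1)]))
p=shot("scene");cv2.imwrite("pics/s20.png",cv2.resize(p["image"][180:280,330:460],(780,600)))
```

```text
t 40.5 at [0.5978 0.2157 0.187 ] roll 0.003 shift cm [-0.11  5.68  0.7 ] q7 1.72 f [ 0.2 -0.3  0.1] grip 0.251
[[323.74661893 242.30829785]
 [323.66692428 278.81128743]]
```

View pics/w20.png

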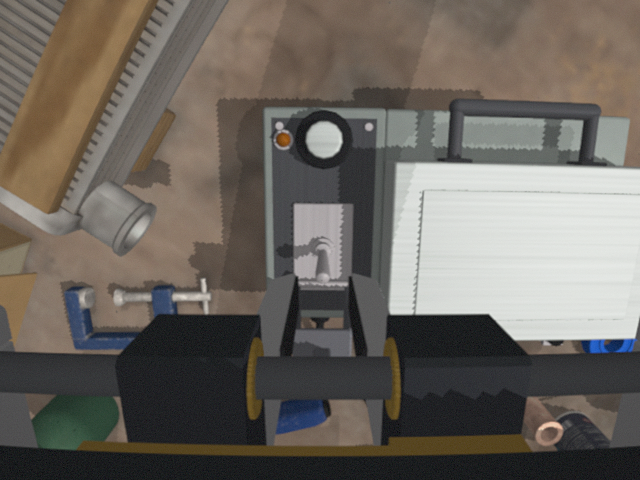

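View pics/s20.png

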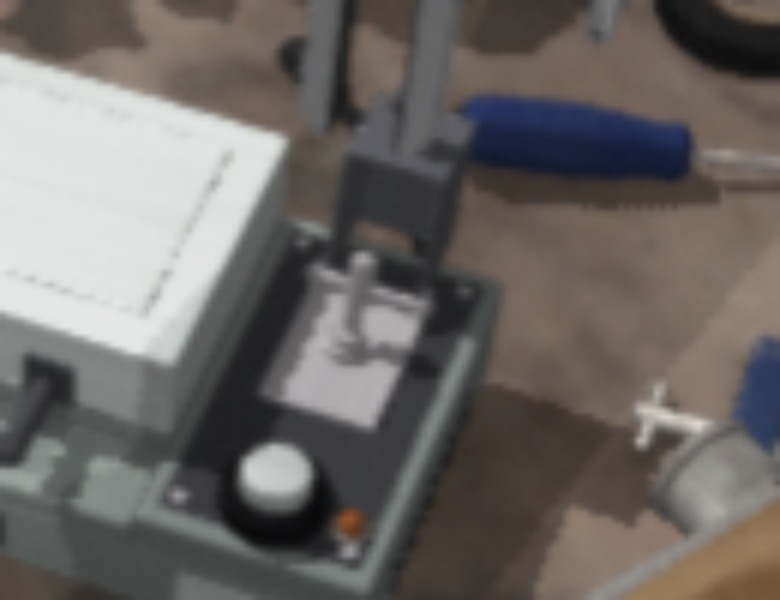

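Run:
```python
from h import *
go(dw(.075,-.0977,.19),D[2]+np.pi/2)
```

```text
t 40.55 at [0.598  0.2159 0.187 ] roll 0.003 shift cm [-0.06  5.94 -0.3 ] q7 1.72 f [-0.1  0.7 -0.8] grip 0.25
```

Emit:
{"method": "send_rows", "body": {
  "hand": 0.36,
  "series": [
    {"x": 0,"y": 1.5,"roll": 0,"z": -0.1},
    {"x": 0,"y": 1.5,"roll": 0,"z": -0.1},
    {"x": 0,"y": 1.5,"roll": 0,"z": 0},
    {"x": 0,"y": 1.4,"roll": 0,"z": 0},
    {"x": 0,"y": 0,"roll": 0,"z": 0},
    {"x": 0,"y": 0,"roll": 0,"z": 0},
    {"x": 0,"y": 0,"roll": 0,"z": 0}
  ]
}}

```text
t: 41.13
position: [0.6468, 0.2489, 0.1891]
tool_rot: [[-0.562, 0.827, -0.001], [0.827, 0.562, -0.001], [0.0, -0.002, -1.0]]
ft_force: [-0.1, -0.4, 0.4]
grip_width: 0.359
```

Run:
```python
from h import *
import pickle
p=shot("wrist");pickle.dump(p,open("w21.pkl","wb"));cv2.imwrite("pics/w21.png",cv2.resize(p["image"][180:400,240:410],None,fx=2.7,fy=2.7))
go(dw(.0857,-.0977,.129),D[2]+np.pi/2)
print(proj(p,[dw(.0857,-.0977,.138)]))
p=shot("top");pickle.dump(p,open("t21.pkl","wb"));cv2.imwrite("pics/t21.png",cv2.resize(p["image"][90:240,260:440],(720,600)))
```

```text
t 41.18 at [0.6468 0.2488 0.1895] roll 0.002 shift cm [-0.05  1.13  6.05] q7 1.71 f [ 0.   0.9 -0. ] grip 0.36
[[322.44537464 280.08227082]]
```

View pics/w21.png

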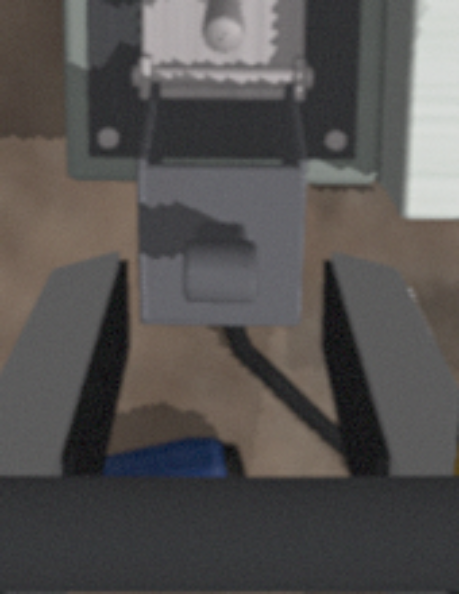

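View pics/t21.png

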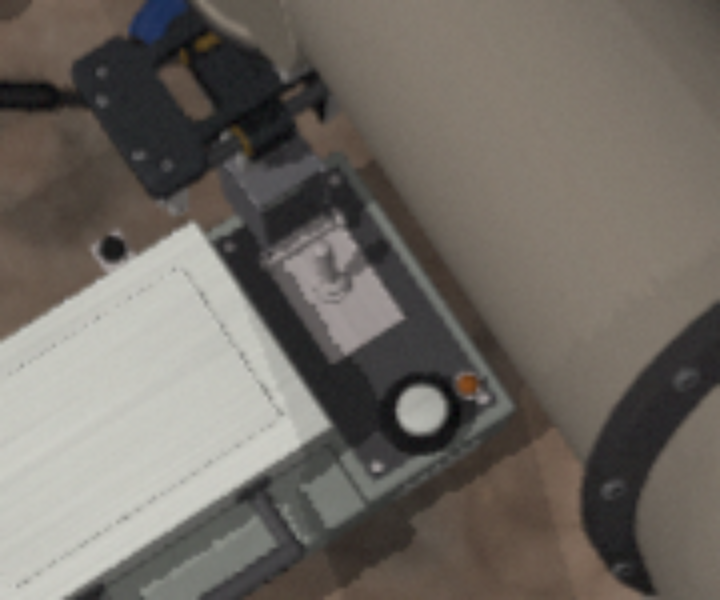

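Emit:
{"method": "send_rows", "body": {
  "series": [
    {"x": -0.05,"y": 1.1,"roll": 0,"z": 1},
    {"x": 0,"y": 0,"roll": 0,"z": 1.5},
    {"x": 0,"y": 0,"roll": 0,"z": 1.5},
    {"x": 0,"y": 0,"roll": 0,"z": 1.3},
    {"x": 0,"y": 0,"roll": 0,"z": 0.7},
    {"x": 0,"y": 0,"roll": 0,"z": 0},
    {"x": 0,"y": 0,"roll": 0,"z": 0}
  ]
}}

```text
t: 41.82
position: [0.6566, 0.2549, 0.1301]
tool_rot: [[-0.562, 0.827, -0.0], [0.827, 0.562, -0.0], [0.0, -0.0, -1.0]]
ft_force: [-0.5, -0.5, 0.5]
grip_width: 0.357
```

Emit:
{"method": "send_rows", "body": {
  "hand": 0,
  "squeeze": 10,
  "series": [
    {"x": 0,"y": 0,"roll": 0,"z": 0},
    {"x": 0,"y": 0,"roll": 0,"z": 0},
    {"x": 0,"y": 0,"roll": 0,"z": 0},
    {"x": 0,"y": 0,"roll": 0,"z": 0},
    {"x": 0,"y": 0,"roll": 0,"z": 0}
  ]
}}

```text
t: 42.23
position: [0.6574, 0.2548, 0.1307]
tool_rot: [[-0.562, 0.827, 0.001], [0.827, 0.562, 0.0], [-0.001, 0.001, -1.0]]
ft_force: [1.8, -2.1, 5.3]
grip_width: 0.167
```

Run:
```python
from h import *
go([.5655,.194,.078],D[2]+np.pi/2)
arc(.0786,2.007,.257,18)
```

```text
t 42.23 at [0.6574 0.2548 0.1307] roll 0.002 shift cm [  0.11 -11.02   5.27] q7 1.7 f [ 1.8 -2.1  5.3] grip 0.167
[(np.float64(-0.71), np.float64(-0.29)), (np.float64(-0.73), np.float64(-0.22)), (np.float64(-0.75), np.float64(-0.15)), (np.float64(-0.76), np.float64(-0.07)), (np.float64(-0.76), np.float64(0.0)), (np.float64(-0.76), np.float64(0.08)), (np.float64(-0.75), np.float64(0.15)), (np.float64(-0.73), np.float64(0.22)), (np.float64(-0.71), np.float64(0.29)), (np.float64(-0.67), np.float64(0.36)), (np.float64(-0.64), np.float64(0.42)), (np.float64(-0.59), np.float64(0.48)), (np.float64(-0.54), np.float64(0.54)), (np.float64(-0.49), np.float64(0.59)), (np.float64(-0.43), np.float64(0.63)), (np.float64(-0.37), np.float64(0.67)), (np.float64(-0.3), np.float64(0.7)), (np.float64(-0.23), np.float64(0.73))]
```

Emit:
{"method": "send_rows", "body": {
  "series": [
    {"x": 0,"y": -0.71,"roll": 0,"z": -0.29},
    {"x": 0,"y": -0.73,"roll": 0,"z": -0.22},
    {"x": 0,"y": -0.75,"roll": 0,"z": -0.15},
    {"x": 0,"y": -0.76,"roll": 0,"z": -0.07},
    {"x": 0,"y": -0.76,"roll": 0,"z": 0},
    {"x": 0,"y": -0.76,"roll": 0,"z": 0.08},
    {"x": 0,"y": -0.75,"roll": 0,"z": 0.15},
    {"x": 0,"y": -0.73,"roll": 0,"z": 0.22},
    {"x": 0,"y": -0.71,"roll": 0,"z": 0.29}
  ]
}}

```text
t: 42.98
position: [0.6009, 0.2172, 0.1298]
tool_rot: [[-0.562, 0.827, -0.0], [0.827, 0.562, -0.0], [0.0, -0.0, -1.0]]
ft_force: [1.6, -2.9, 1.5]
grip_width: 0.165
```

Emit:
{"method": "send_rows", "body": {
  "series": [
    {"x": 0,"y": -0.67,"roll": 0,"z": 0.36},
    {"x": 0,"y": -0.64,"roll": 0,"z": 0.42},
    {"x": 0,"y": -0.59,"roll": 0,"z": 0.48},
    {"x": 0,"y": -0.54,"roll": 0,"z": 0.54},
    {"x": 0,"y": -0.49,"roll": 0,"z": 0.59},
    {"x": 0,"y": -0.43,"roll": 0,"z": 0.63},
    {"x": 0,"y": -0.37,"roll": 0,"z": 0.67},
    {"x": 0,"y": -0.3,"roll": 0,"z": 0.7},
    {"x": 0,"y": -0.2,"roll": 0,"z": 0.6},
    {"x": 0,"y": 0,"roll": 0,"z": 0},
    {"x": 0,"y": 0,"roll": 0,"z": 0}
  ]
}}

```text
t: 43.9
position: [0.5661, 0.1939, 0.0794]
tool_rot: [[-0.562, 0.827, -0.001], [0.827, 0.562, -0.0], [0.0, -0.001, -1.0]]
ft_force: [-3.1, 0.5, 0.5]
grip_width: 0.168
```

Run:
```python
from h import *
go([.5655,.194,.0795],D[2]+np.pi/2)
```

```text
t 43.9 at [0.5661 0.1939 0.0794] roll 0.003 shift cm [ 0.04 -0.04 -0.01] q7 1.72 f [-3.1  0.5  0.5] grip 0.168
```

Emit:
{"method": "send_rows", "body": {
  "hand": 0.34,
  "series": [
    {"x": 0,"y": 0,"roll": 0,"z": 0},
    {"x": 0,"y": 0,"roll": 0,"z": 0},
    {"x": 0,"y": 0,"roll": 0,"z": 0},
    {"x": 0,"y": 0,"roll": 0,"z": 0},
    {"x": 0,"y": 0,"roll": 0,"z": -1},
    {"x": 0,"y": 0,"roll": 0,"z": -2},
    {"x": 0,"y": 0,"roll": 0,"z": -2},
    {"x": 0,"y": -1.5,"roll": 0,"z": -1},
    {"x": 0,"y": -2,"roll": 0,"z": 0},
    {"x": 0,"y": 0,"roll": 0,"z": 0},
    {"x": 0,"y": 0,"roll": 0,"z": 0}
  ]
}}

```text
t: 44.82
position: [0.5378, 0.1738, 0.1411]
tool_rot: [[-0.562, 0.827, 0.001], [0.827, 0.562, 0.0], [-0.0, 0.001, -1.0]]
ft_force: [0.5, 0.2, -0.3]
grip_width: 0.341
```

Emit:
{"method": "send_rows", "body": {
  "hand": 0,
  "series": [
    {"x": 0,"y": 0,"roll": 0,"z": 0},
    {"x": 0,"y": 0,"roll": 0,"z": 0},
    {"x": 0,"y": 0,"roll": 0,"z": 0},
    {"x": 0,"y": 0,"roll": 0,"z": 0},
    {"x": 0,"y": 0,"roll": 0,"z": 0}
  ]
}}

```text
t: 45.23
position: [0.5378, 0.1743, 0.1397]
tool_rot: [[-0.562, 0.827, -0.0], [0.827, 0.562, -0.0], [0.0, -0.0, -1.0]]
ft_force: [-0.4, 0.6, 0.1]
grip_width: 0.025
```

Run:
```python
from h import *
go([.5368,.1749,.085],D[2]+np.pi/2)
p=shot("wrist");cv2.imwrite("pics/w22.png",p["image"])
p=shot("scene");cv2.imwrite("pics/s22.png",cv2.resize(p["image"][120:320,200:460],(780,600)))
```

```text
t 45.23 at [0.5378 0.1743 0.1397] roll 0.003 shift cm [ 0.11 -0.05  5.47] q7 1.74 f [-0.4  0.6  0.1] grip 0.025
```

View pics/w22.png

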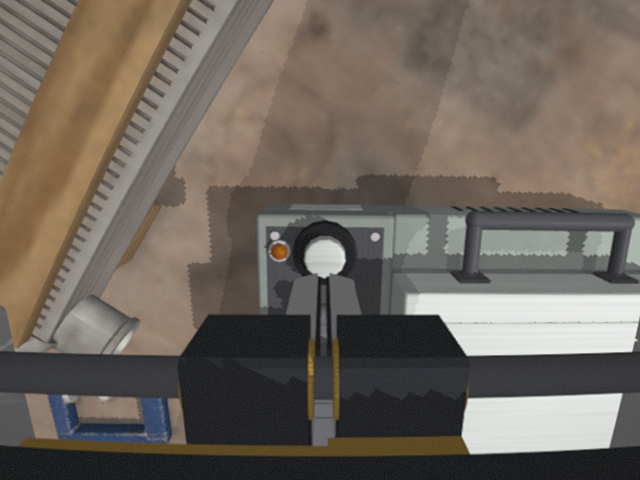

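View pics/s22.png

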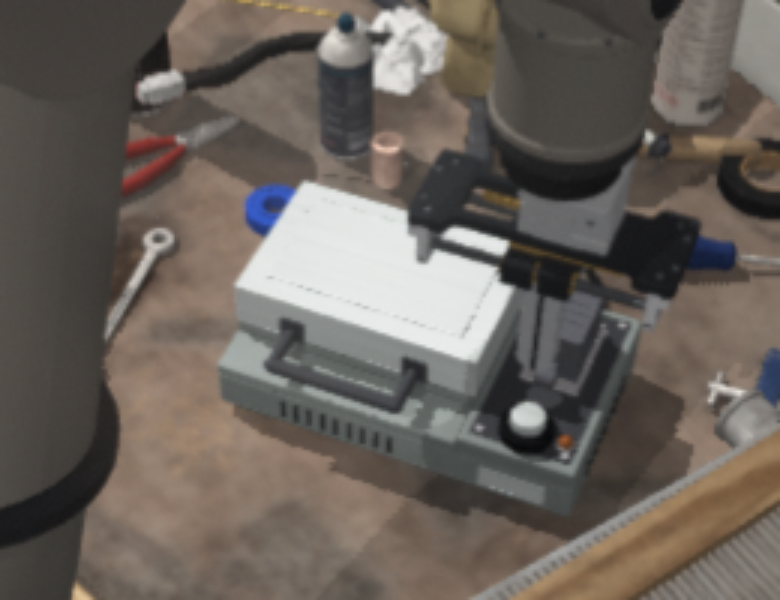

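Emit:
{"method": "send_rows", "body": {
  "series": [
    {"x": 0.1,"y": -0.1,"roll": 0,"z": 1.5},
    {"x": 0,"y": 0,"roll": 0,"z": 1.5},
    {"x": 0,"y": 0,"roll": 0,"z": 1.5},
    {"x": 0,"y": 0,"roll": 0,"z": 1},
    {"x": 0,"y": 0,"roll": 0,"z": 0.2},
    {"x": 0,"y": 0,"roll": 0,"z": 0.2},
    {"x": 0,"y": 0,"roll": 0,"z": 0},
    {"x": 0,"y": 0,"roll": 0,"z": 0}
  ]
}}

```text
t: 46.0
position: [0.5366, 0.1745, 0.0816]
tool_rot: [[-0.562, 0.827, 0.0], [0.827, 0.562, 0.0], [-0.0, 0.0, -1.0]]
ft_force: [-1.9, 0.5, 1.5]
grip_width: 0.002
```

Emit:
{"method": "send_rows", "body": {
  "series": [
    {"x": 0,"y": 0,"roll": 0,"z": 0.2},
    {"x": 0,"y": 0,"roll": 0,"z": 0.2},
    {"x": 0,"y": 0,"roll": 0,"z": 0},
    {"x": 0,"y": 0,"roll": 0,"z": 0}
  ]
}}

```text
t: 46.33
position: [0.5368, 0.1745, 0.0773]
tool_rot: [[-0.562, 0.827, 0.001], [0.827, 0.562, 0.0], [-0.0, 0.001, -1.0]]
ft_force: [0.5, -1.2, 4.1]
grip_width: 0.009
```

Emit:
{"method": "send_rows", "body": {
  "series": [
    {"x": 0,"y": 0,"roll": 0,"z": 0.2},
    {"x": 0,"y": 0,"roll": 0,"z": 0.1},
    {"x": 0,"y": 0,"roll": 0,"z": 0},
    {"x": 0,"y": 0,"roll": 0,"z": 0}
  ]
}}

```text
t: 46.67
position: [0.537, 0.1746, 0.0758]
tool_rot: [[-0.562, 0.827, 0.001], [0.827, 0.562, 0.001], [-0.0, 0.002, -1.0]]
ft_force: [-8.4, -3.5, 31.5]
grip_width: 0.006
```

Emit:
{"method": "send_rows", "body": {
  "series": [
    {"x": 0,"y": 0,"roll": 0,"z": 0.1},
    {"x": 0,"y": 0,"roll": 0,"z": 0.1},
    {"x": 0,"y": 0,"roll": 0,"z": 0},
    {"x": 0,"y": 0,"roll": 0,"z": 0}
  ]
}}

```text
t: 47.0
position: [0.5372, 0.1747, 0.0752]
tool_rot: [[-0.562, 0.827, 0.002], [0.827, 0.562, 0.001], [-0.0, 0.002, -1.0]]
ft_force: [-17.6, -6.5, 57.4]
grip_width: 0.006
```

Emit:
{"method": "send_rows", "body": {
  "series": [
    {"x": 0,"y": 0,"roll": 0,"z": -0.5},
    {"x": 0,"y": 0,"roll": 0,"z": -1},
    {"x": 0,"y": 0,"roll": 0,"z": -1.5},
    {"x": 0,"y": 0,"roll": 0,"z": -2},
    {"x": 0,"y": 0,"roll": 0,"z": -0.5},
    {"x": 0,"y": 0,"roll": 0,"z": 0},
    {"x": 0,"y": 0,"roll": 0,"z": 0}
  ]
}}

```text
t: 47.58
position: [0.5362, 0.1744, 0.1267]
tool_rot: [[-0.562, 0.827, 0.0], [0.827, 0.562, 0.0], [-0.0, 0.0, -1.0]]
ft_force: [-0.5, 0.1, -0.4]
grip_width: 0.01
```

Emit:
{"method": "send_rows", "body": {
  "hand": 0.34,
  "series": [
    {"x": 0,"y": 0,"roll": 0,"z": 0},
    {"x": 0,"y": 0,"roll": 0,"z": 0},
    {"x": 0,"y": 0,"roll": 0,"z": 0},
    {"x": 0,"y": 0,"roll": 0,"z": 0}
  ]
}}

```text
t: 47.92
position: [0.5361, 0.1743, 0.1264]
tool_rot: [[-0.562, 0.827, -0.001], [0.827, 0.562, -0.0], [0.0, -0.001, -1.0]]
ft_force: [-0.5, -0.6, 0.9]
grip_width: 0.254
```

Run:
```python
from h import *
go([.5657,.1939,.122],D[2]+np.pi/2)
p=shot("wrist");cv2.imwrite("pics/w23.png",cv2.resize(p["image"][180:400,240:410],None,fx=2.7,fy=2.7))
print(proj(p,[[.5656,.194,.087],[.5368,.1749,.0797]]))
```

```text
t 47.92 at [0.5361 0.1743 0.1264] roll 0.003 shift cm [-0.04  3.55  0.44] q7 1.74 f [-0.5 -0.6  0.9] grip 0.254
[[322.99806608 325.40548448]
 [323.63695521 265.81283418]]
```

View pics/w23.png

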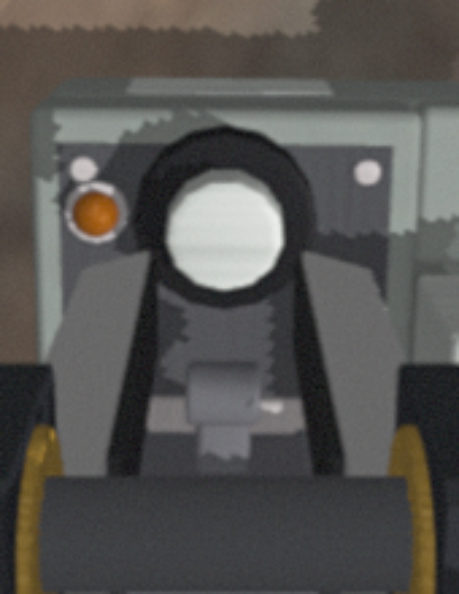

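Emit:
{"method": "send_rows", "body": {
  "series": [
    {"x": 0,"y": 1.8,"roll": 0,"z": 0},
    {"x": 0,"y": 1.75,"roll": 0,"z": 0},
    {"x": 0,"y": 0,"roll": 0,"z": 1.2},
    {"x": 0,"y": 0,"roll": 0,"z": 1.5},
    {"x": 0,"y": 0,"roll": 0,"z": 1.4},
    {"x": 0,"y": 0,"roll": 0,"z": 0.7},
    {"x": 0,"y": 0,"roll": 0,"z": 0},
    {"x": 0,"y": 0,"roll": 0,"z": 0}
  ]
}}

```text
t: 48.63
position: [0.5654, 0.1941, 0.0788]
tool_rot: [[-0.562, 0.827, -0.001], [0.827, 0.562, -0.0], [0.0, -0.001, -1.0]]
ft_force: [-0.7, 0.7, 0.5]
grip_width: 0.342
```

Emit:
{"method": "send_rows", "body": {
  "hand": 0,
  "squeeze": 10,
  "series": [
    {"x": 0,"y": 0,"roll": 0,"z": 0},
    {"x": 0,"y": 0,"roll": 0,"z": 0},
    {"x": 0,"y": 0,"roll": 0,"z": 0},
    {"x": 0,"y": 0,"roll": 0,"z": 0},
    {"x": 0,"y": 0,"roll": 0,"z": 0}
  ]
}}

```text
t: 49.05
position: [0.5662, 0.1941, 0.0796]
tool_rot: [[-0.562, 0.827, 0.001], [0.827, 0.562, 0.0], [-0.001, 0.001, -1.0]]
ft_force: [1.8, -2.4, 5.1]
grip_width: 0.166
```

Emit:
{"method": "send_rows", "body": {
  "series": [
    {"x": 0,"y": 0.21,"roll": 0,"z": -0.68},
    {"x": 0,"y": 0.28,"roll": 0,"z": -0.66},
    {"x": 0,"y": 0.33,"roll": 0,"z": -0.63},
    {"x": 0,"y": 0.39,"roll": 0,"z": -0.6},
    {"x": 0,"y": 0.44,"roll": 0,"z": -0.56},
    {"x": 0,"y": 0.49,"roll": 0,"z": -0.52},
    {"x": 0,"y": 0.54,"roll": 0,"z": -0.47},
    {"x": 0,"y": 0.58,"roll": 0,"z": -0.42},
    {"x": 0,"y": 0.62,"roll": 0,"z": -0.37}
  ]
}}

```text
t: 49.8
position: [0.5984, 0.2157, 0.129]
tool_rot: [[-0.562, 0.827, 0.0], [0.827, 0.562, -0.001], [-0.001, -0.0, -1.0]]
ft_force: [2.9, -6.4, -1.2]
grip_width: 0.166
```

Emit:
{"method": "send_rows", "body": {
  "series": [
    {"x": 0,"y": 0.65,"roll": 0,"z": -0.31},
    {"x": 0,"y": 0.67,"roll": 0,"z": -0.25},
    {"x": 0,"y": 0.69,"roll": 0,"z": -0.19},
    {"x": 0,"y": 0.71,"roll": 0,"z": -0.12},
    {"x": 0,"y": 0.71,"roll": 0,"z": -0.06},
    {"x": 0,"y": 0.72,"roll": 0,"z": 0},
    {"x": 0,"y": 0.71,"roll": 0,"z": 0.07},
    {"x": 0,"y": 0.7,"roll": 0,"z": 0.14},
    {"x": 0,"y": 0,"roll": 0,"z": 0},
    {"x": 0,"y": 0,"roll": 0,"z": 0}
  ]
}}

```text
t: 50.63
position: [0.6453, 0.2469, 0.1363]
tool_rot: [[-0.562, 0.827, 0.002], [0.827, 0.562, -0.0], [-0.001, 0.001, -1.0]]
ft_force: [5.6, -6.1, 3.9]
grip_width: 0.17
```

Emit:
{"method": "send_rows", "body": {
  "hand": 0.34,
  "series": [
    {"x": 0,"y": 0,"roll": 0,"z": 0},
    {"x": 0,"y": 0,"roll": 0,"z": 0},
    {"x": 0,"y": 0,"roll": 0,"z": 0},
    {"x": 0,"y": 0,"roll": 0,"z": 0},
    {"x": 0,"y": 0,"roll": 0,"z": -1},
    {"x": 0,"y": 0,"roll": 0,"z": -1.5},
    {"x": 0,"y": 0,"roll": 0,"z": -1.5},
    {"x": 0,"y": -1,"roll": 0,"z": -1.5},
    {"x": 0,"y": -2,"roll": 0,"z": 0},
    {"x": 0,"y": -2,"roll": 0,"z": 0},
    {"x": 0,"y": 0,"roll": 0,"z": 0},
    {"x": 0,"y": 0,"roll": 0,"z": 0}
  ]
}}

```text
t: 51.63
position: [0.6022, 0.2192, 0.1915]
tool_rot: [[-0.562, 0.827, 0.001], [0.827, 0.562, 0.001], [-0.0, 0.001, -1.0]]
ft_force: [-0.3, -0.4, -0.3]
grip_width: 0.34
```

Run:
```python
from h import *
go(dw(.0355,-.0975,.087),D[2]+np.pi/2)
p=shot("wrist");cv2.imwrite("pics/w24.png",cv2.resize(p["image"][180:400,240:410],None,fx=2.7,fy=2.7))
print(proj(p,[dw(.0375,-.0975,.1)]))
p=shot("scene");cv2.imwrite("pics/s24.png",cv2.resize(p["image"][180:280,330:460],(780,600)))
```

```text
t 51.63 at [0.6022 0.2192 0.1915] roll 0.002 shift cm [-0.07  1.46 10.45] q7 1.72 f [-0.3 -0.4 -0.3] grip 0.34
[[322.32321677 268.50613893]]
```

View pics/w24.png

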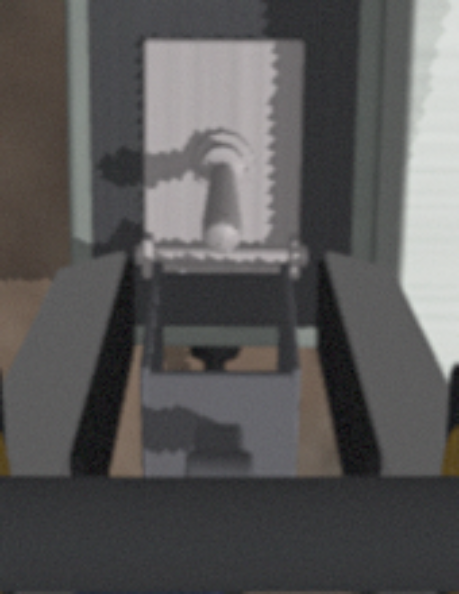

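View pics/s24.png

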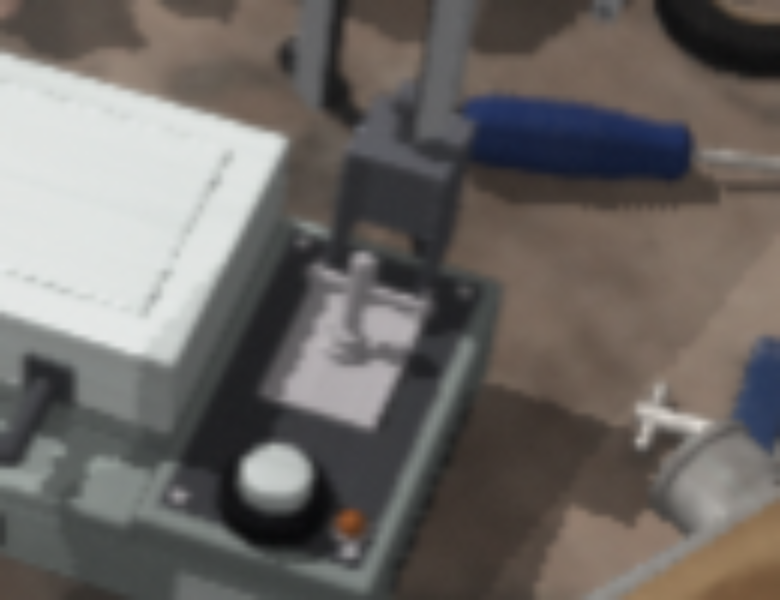

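Emit:
{"method": "send_rows", "body": {
  "hand": 0.25,
  "series": [
    {"x": -0.07,"y": 1.4,"roll": 0,"z": 1},
    {"x": 0,"y": 0,"roll": 0,"z": 1.5},
    {"x": 0,"y": 0,"roll": 0,"z": 1.5},
    {"x": 0,"y": 0,"roll": 0,"z": 1.5},
    {"x": 0,"y": 0,"roll": 0,"z": 1.5},
    {"x": 0,"y": 0,"roll": 0,"z": 1.5},
    {"x": 0,"y": 0,"roll": 0,"z": 1.2},
    {"x": 0,"y": 0,"roll": 0,"z": 0.7},
    {"x": 0,"y": 0,"roll": 0,"z": 0},
    {"x": 0,"y": 0,"roll": 0,"z": 0}
  ]
}}

```text
t: 52.57
position: [0.6145, 0.2268, 0.0863]
tool_rot: [[-0.562, 0.827, -0.0], [0.827, 0.562, -0.0], [0.0, -0.0, -1.0]]
ft_force: [-0.4, 0.8, 0.9]
grip_width: 0.252
```

Emit:
{"method": "send_rows", "body": {
  "hand": 0,
  "squeeze": 5,
  "series": [
    {"x": 0,"y": 0,"roll": 0,"z": 0},
    {"x": 0,"y": 0,"roll": 0,"z": 0},
    {"x": 0,"y": 0,"roll": 0,"z": 0},
    {"x": 0,"y": 0,"roll": 0,"z": 0}
  ]
}}

```text
t: 52.9
position: [0.615, 0.2266, 0.0871]
tool_rot: [[-0.562, 0.827, 0.001], [0.827, 0.562, 0.0], [-0.001, 0.001, -1.0]]
ft_force: [1.3, -2.0, 4.1]
grip_width: 0.095
```

Emit:
{"method": "send_rows", "body": {
  "series": [
    {"x": 0,"y": -0.4,"roll": 0,"z": -0.1},
    {"x": 0,"y": -0.4,"roll": 0,"z": -0.1},
    {"x": 0,"y": -0.4,"roll": 0,"z": 0},
    {"x": 0,"y": -0.4,"roll": 0,"z": 0},
    {"x": 0,"y": -0.4,"roll": 0,"z": 0.1},
    {"x": 0,"y": -0.4,"roll": 0,"z": 0.1},
    {"x": 0,"y": -0.2,"roll": 0,"z": 0},
    {"x": 0,"y": 0,"roll": 0,"z": 0},
    {"x": 0,"y": 0,"roll": 0,"z": 0}
  ]
}}

```text
t: 53.65
position: [0.593, 0.2119, 0.0862]
tool_rot: [[-0.562, 0.827, 0.001], [0.827, 0.562, 0.0], [-0.0, 0.001, -1.0]]
ft_force: [4.7, -0.5, -0.2]
grip_width: 0.097
```

Run:
```python
from h import *
go(dw(.0115,-.097,.088),D[2]+np.pi/2)
```

```text
t 53.65 at [0.593  0.2119 0.0862] roll 0.003 shift cm [ 0.06  0.23 -0.18] q7 1.72 f [ 4.7 -0.5 -0.2] grip 0.097
```

Release, rise and move over the knob in its open place.

Emit:
{"method": "send_rows", "body": {
  "hand": 0.25,
  "series": [
    {"x": 0,"y": 0,"roll": 0,"z": 0},
    {"x": 0,"y": 0,"roll": 0,"z": 0},
    {"x": 0,"y": 0,"roll": 0,"z": 0},
    {"x": 0,"y": 0,"roll": 0,"z": -1},
    {"x": 0,"y": 0,"roll": 0,"z": -2},
    {"x": 0,"y": 0,"roll": 0,"z": -2},
    {"x": 0,"y": 0,"roll": 0,"z": -2},
    {"x": 0,"y": 0,"roll": 0,"z": -2},
    {"x": 0,"y": 0,"roll": 0,"z": -1.4},
    {"x": 0,"y": 1,"roll": 0,"z": 0},
    {"x": 0,"y": 0,"roll": 0,"z": 0},
    {"x": 0,"y": 0,"roll": 0,"z": 0}
  ]
}}

```text
t: 54.65
position: [0.601, 0.2179, 0.1897]
tool_rot: [[-0.563, 0.827, -0.001], [0.827, 0.563, -0.0], [0.0, -0.001, -1.0]]
ft_force: [-0.6, 0.0, -0.5]
grip_width: 0.248
```

Run:
```python
from h import *
go(dw(.0857,-.0975,.19),D[2]+np.pi/2)
p=shot("wrist");cv2.imwrite("pics/w25.png",cv2.resize(p["image"][150:370,240:410],None,fx=2.7,fy=2.7))
print(proj(p,[dw(.0113,-.0975,.1),dw(.0375,-.0975,.1)]))
```

```text
t 54.65 at [0.601  0.2179 0.1897] roll 0.003 shift cm [-0.04  6.65 -0.03] q7 1.72 f [-0.6  0.  -0.5] grip 0.248
[[322.81792613 235.40390109]
 [322.73193822 271.87909464]]
```

View pics/w25.png

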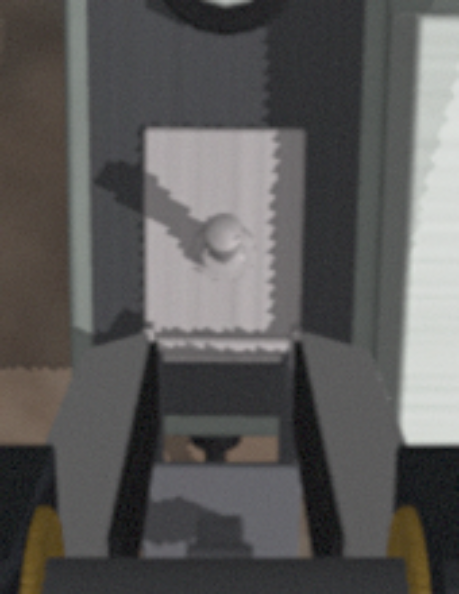

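Emit:
{"method": "send_rows", "body": {
  "hand": 0.36,
  "series": [
    {"x": 0,"y": 1.7,"roll": 0,"z": 0},
    {"x": 0,"y": 1.7,"roll": 0,"z": 0},
    {"x": 0,"y": 1.7,"roll": 0,"z": 0},
    {"x": -0.05,"y": 1.5,"roll": 0,"z": 0},
    {"x": 0,"y": 0,"roll": 0,"z": 1.2},
    {"x": 0,"y": 0,"roll": 0,"z": 1.5},
    {"x": 0,"y": 0,"roll": 0,"z": 1.5},
    {"x": 0,"y": 0,"roll": 0,"z": 1.1},
    {"x": 0,"y": 0,"roll": 0,"z": 0.7},
    {"x": 0,"y": 0,"roll": 0,"z": 0},
    {"x": 0,"y": 0,"roll": 0,"z": 0}
  ]
}}

```text
t: 55.62
position: [0.6558, 0.2541, 0.1301]
tool_rot: [[-0.562, 0.827, -0.001], [0.827, 0.562, -0.0], [0.0, -0.001, -1.0]]
ft_force: [-0.4, 0.7, -0.4]
grip_width: 0.364
```

Emit:
{"method": "send_rows", "body": {
  "hand": 0,
  "squeeze": 10,
  "series": [
    {"x": 0,"y": 0,"roll": 0,"z": 0},
    {"x": 0,"y": 0,"roll": 0,"z": 0},
    {"x": 0,"y": 0,"roll": 0,"z": 0},
    {"x": 0,"y": 0,"roll": 0,"z": 0},
    {"x": 0,"y": 0,"roll": 0,"z": 0}
  ]
}}

```text
t: 56.03
position: [0.6565, 0.2542, 0.131]
tool_rot: [[-0.562, 0.827, 0.001], [0.827, 0.562, 0.0], [-0.0, 0.001, -1.0]]
ft_force: [0.4, -0.5, 4.1]
grip_width: 0.172
```

Emit:
{"method": "send_rows", "body": {
  "series": [
    {"x": 0,"y": -0.71,"roll": 0,"z": -0.29},
    {"x": 0,"y": -0.73,"roll": 0,"z": -0.22},
    {"x": 0,"y": -0.75,"roll": 0,"z": -0.15},
    {"x": 0,"y": -0.76,"roll": 0,"z": -0.07},
    {"x": 0,"y": -0.76,"roll": 0,"z": 0},
    {"x": 0,"y": -0.76,"roll": 0,"z": 0.08},
    {"x": 0,"y": -0.75,"roll": 0,"z": 0.15},
    {"x": 0,"y": -0.73,"roll": 0,"z": 0.22},
    {"x": 0,"y": -0.71,"roll": 0,"z": 0.29}
  ]
}}

```text
t: 56.78
position: [0.6001, 0.2166, 0.1301]
tool_rot: [[-0.562, 0.827, -0.0], [0.827, 0.562, 0.0], [0.0, -0.0, -1.0]]
ft_force: [0.5, -0.7, 1.6]
grip_width: 0.171
```

Emit:
{"method": "send_rows", "body": {
  "series": [
    {"x": 0,"y": -0.67,"roll": 0,"z": 0.36},
    {"x": 0,"y": -0.64,"roll": 0,"z": 0.42},
    {"x": 0,"y": -0.59,"roll": 0,"z": 0.48},
    {"x": 0,"y": -0.54,"roll": 0,"z": 0.54},
    {"x": 0,"y": -0.49,"roll": 0,"z": 0.59},
    {"x": 0,"y": -0.43,"roll": 0,"z": 0.63},
    {"x": 0,"y": -0.37,"roll": 0,"z": 0.67},
    {"x": 0,"y": -0.3,"roll": 0,"z": 0.7},
    {"x": 0,"y": -0.2,"roll": 0,"z": 0.6},
    {"x": 0,"y": 0,"roll": 0,"z": 0},
    {"x": 0,"y": 0,"roll": 0,"z": 0}
  ]
}}

```text
t: 57.7
position: [0.5652, 0.1932, 0.0795]
tool_rot: [[-0.563, 0.827, -0.002], [0.827, 0.563, -0.0], [0.001, -0.002, -1.0]]
ft_force: [-4.8, 4.2, 0.1]
grip_width: 0.169
```

Emit:
{"method": "send_rows", "body": {
  "hand": 0.34,
  "series": [
    {"x": 0,"y": 0,"roll": 0,"z": 0},
    {"x": 0,"y": 0,"roll": 0,"z": 0},
    {"x": 0,"y": 0,"roll": 0,"z": 0},
    {"x": 0,"y": 0,"roll": 0,"z": 0},
    {"x": 0,"y": 0,"roll": 0,"z": -1},
    {"x": 0,"y": 0,"roll": 0,"z": -2},
    {"x": 0,"y": 0,"roll": 0,"z": -2},
    {"x": 0,"y": 0,"roll": 0,"z": -3},
    {"x": 0,"y": -2,"roll": 0,"z": -3},
    {"x": 0,"y": -2,"roll": 0,"z": -2},
    {"x": 0,"y": 0,"roll": 0,"z": 0},
    {"x": 0,"y": 0,"roll": 0,"z": 0}
  ]
}}

```text
t: 58.7
position: [0.5333, 0.1703, 0.2125]
tool_rot: [[-0.562, 0.827, 0.003], [0.827, 0.562, 0.001], [-0.001, 0.003, -1.0]]
ft_force: [0.0, -0.7, -0.8]
grip_width: 0.342
```

Run:
```python
from h import *
go([.5655,.194,.2],D[2]+np.pi/2)
p=shot("wrist");cv2.imwrite("pics/w26.png",p["image"]);print(proj(p,[[.5656,.194,.087],[.5368,.1749,.0797]]))
p=shot("scene");cv2.imwrite("pics/s26.png",cv2.resize(p["image"][120:320,200:460],(780,600)))
```

```text
t 58.7 at [0.5333 0.1703 0.2125] roll 0.002 shift cm [0.16 3.99 1.25] q7 1.74 f [ 0.  -0.7 -0.8] grip 0.342
[[325.30095923 283.45655541]
 [325.75945507 239.40466932]]
```

View pics/w26.png

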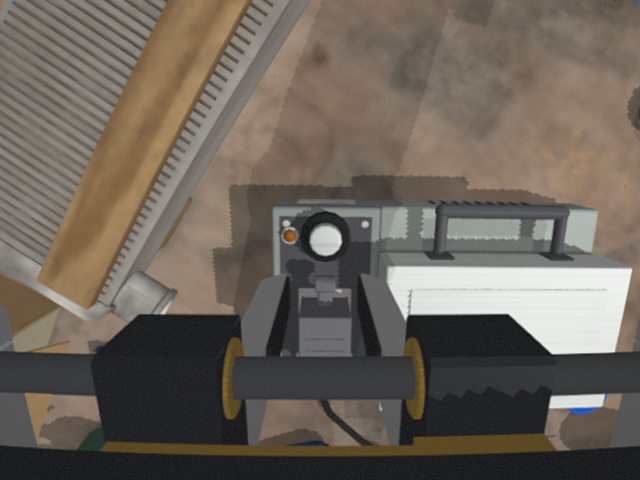

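View pics/s26.png

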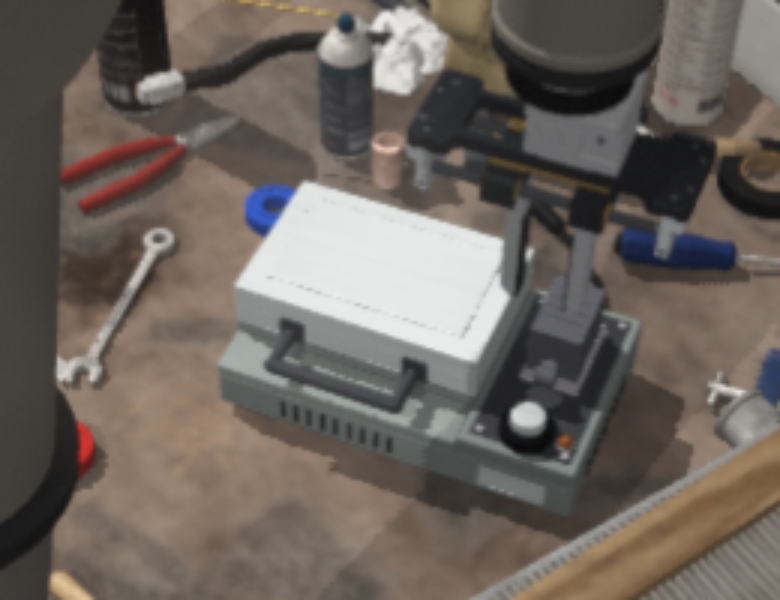

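```bash
python3 -c "
from station import bot
print(bot.job_done())"
```

```text
the job is handed in; nothing more can be done
None
```

The job is handed in at t ≈ 59 s. I opened the lid onto its stop, laid the two grey bearings in front of the machine flat and side by side on the chamber floor, and shut the lid. I then armed the toggle, closed the cover, pressed the pulse button down to its hard stop and let it go. Last I reopened the cover, threw the toggle back to the front and closed the cover again.

- **Last checks:** The final scene and wrist pictures show the lid shut, the cover closed with its knob at the closed position (within about 2 px), and the button back up. Before the cover closed, the toggle tip was within 1 px of its "off" place. The gripper stood clear, at about 0.21 m.
- **Button press:** The force on the fingertips reached 57 N at the button's stop. That is more than the press needed, but well under the 120 N wrist limit.
- **Parts:** I found no nuts. I left the red and blue rings alone, and also a third grey ring at about (0.54, 0.89) m, which is out of reach and not in front of the machine.
- **Disagreements:** The bearings could not be seen again once the lid was shut. The network also reported false finds, such as the cover taken for a nut, which I ruled out in the pictures. One triangulated height for the toggle tip came out about 13 mm too low, so I used the height from the text together with the wrist view.

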